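Move the inked heels to the drying rack in reverse order

ROBOT

A 6-joint arm with a two-finger parallel gripper is mounted at the origin on the work surface. World frame = base frame: x ahead of the robot, y to its left, z up, the work surface at z = 0. Lengths are in m, angles in degrees, forces in N, time in s.
With the tool pointing down it reaches from about 0.3 to 0.75 m from the base axis. Payload 8.5 kg.
Tool frame: the origin (TCP) lies on the mounting face of the last link; the fingertips stand 173 mm ahead of it and the grasp point (between the pads) lies 155 mm ahead of it (env.tips_ahead is the distance from the TCP to the fingertips, in m); z points along the fingers, x is the direction in which the jaws open and shut, and the axes are right-handed (so a half turn about z gives the same grasp; the last joint's range is limited). The gripper opens to 85 mm and grips with 20 to 120 N. Pads are 22 mm wide; open, the fingers measure 114 mm over their backs; the gripper's body (76 mm by 85 mm) begins 54 mm behind the grasp point. The pads swing forward as they close: fully open they stand 13 mm farther back than shut.
Start: joints at [62.55, 21.807, 74.336, -0, 83.858, -12.336], TCP at [0.143, 0.531, 0.405] pointing down, gripper open.
Joint ranges: [-178.18, 178.18], [-50.72, 133.34], [12.68, 142.11], [-81.47, 261.47], [9.98, 163.14], [-165.26, 165.26]. Speed limits (degrees/s): [136.94, 136.94, 180, 180, 180, 180].

INTERFACE

Orientations are given as a 3x3 rotation matrix whose columns are the frame's x, y, z axes.
In Python, from rig import env gives the robot as it stands. The module is installed in compiled form; this text tells all that it offers.
- The arm moves only by the tool step_arm, never from a script. Its argument "increments" is a list of rows, each an object of numbers: "x", "y", "z": the shift along the tool's x, y, z in cm; "wx", "wy", "wz": the turn, a rotation vector about the tool's x, y, z in rad; "gripper": the finger opening in cm, from 0 to 8.54. A call has 1 to 20 rows; each row shifts and turns the commanded pose from where the row before left it, along the tool's axes as they then stand; what a row does not reach is not made up. A row lasts 1/10 s, in which the tool goes at most 50 mm and 8.59 degrees, less where a joint would pass 70% of its speed; a pose out of reach is approached as far as the arm can. A call with a gripper value outside its range is refused whole. The fingers move at their own pace and stop on an object; "newtons" is the grip in N (left out, the last holds). Time passes only in rows, so rows that do not move let the fingers close. It gives the time, the measured TCP pose, the force and the opening at its end, in the units of the state.
- env.observe(): the state, without advancing time (a new reading comes with each control period).
- env.get_image(name): name is "scene" or "top"; returns a dict with "color" (480x640x3 uint8, blue, green, red), "camera_matrix" (3x3 intrinsics, pixels), "rvec" (rotation vector, rad) and "tvec" (3), from world to camera coordinates, as OpenCV has them. Camera axes: x right, y down, z forward; pixel columns grow to the right and rows downward; lengths in m; the calibration is good to about 2 mm. A picture is of the moment at which its call begins. There is no depth.
- env.close_job(): hands the job in, once; it reports no verdict.
The state is a dict: "time_s": time; "q": joint angles; "qvel": joint speeds; "joint_efforts": joint torques, N m; "position": TCP position; "tool_rot": TCP orientation; "ft_force": force on the tool from outside, world axes, zero at the start; "wrist_torque": the same for the moment, N m; "grip_width": finger opening in m.
Only numpy, scipy, OpenCV 4.12 (cv2) and the standard library are available. Lean on these libraries where they do the work, as an engineer would, in place of code of your own. Each camera call takes 0.05 s, during which the arm holds its last target. There are 200 camera calls.

TASK

Move the four heels from the wooden bench rack to the aluminium drying rack in reverse order, counted from each rack's post: the heel that stands nearest the post on the bench rack goes into the drying-rack bay farthest from the post, the next one into the next bay, and so on until the heel farthest from the post ends nearest it. Stand each heel upright on the deck, well centred in its own bay, never tip one over, and let go of them all.

Things in the scene. Friction and masses are not known exactly. Their poses are not given: they have to be found in the camera images.
- heel_d: The D-shaped heel, low and broad: flat front at -y, round back at +y; 54 mm wide (x), 51 mm long (y), 26 mm tall; the sides facing +x and -x are parallel. Two-layer heel: black rubber underneath, brown stacked leather above. Origin: centre of its underside; z up. Stands upright on its cork pad at the start, its x axis across the bench rack (within 7 degrees).
- heel_block: The square block heel, 40 x 40 mm and 50 mm tall. Two-layer heel: black rubber underneath, brown stacked leather above. Origin: centre of its underside; z up. Stands upright on its cork pad at the start, its x axis across the bench rack (within 7 degrees).
- heel_round: The round column heel, 36 mm in diameter and 42 mm tall. Two-layer heel: black rubber underneath, brown stacked leather above. Origin: centre of its underside; z up. Stands upright on its cork pad at the start, its x axis across the bench rack (within 7 degrees).
- heel_wedge: The wedge heel: 30 mm wide (x), 52 mm long (y, about 55 mm at its top edge); its top slopes from 14 mm high at -y to 34 mm at +y; the sides facing +x and -x are flat. Two-layer heel: black rubber underneath, brown stacked leather above. Origin: centre of its underside; z up. Stands upright on its cork pad at the start, its x axis across the bench rack (within 7 degrees).
- pad_d: D-shaped pad, 62 x 59 mm. Cork, 4 mm thick, fixed to the bench rack's deck at one of its four places; the D-shaped heel stands in the middle of it at the start, and the pad stays behind to show where that was. Origin: centre of its underside, axes along those of the bench rack (x across it, y towards its post).
- pad_block: Square pad, 50 x 50 mm. Cork, 4 mm thick, fixed to the bench rack's deck at one of its four places; the square block heel stands in the middle of it at the start, and the pad stays behind to show where that was. Origin: centre of its underside, axes along those of the bench rack (x across it, y towards its post).
- pad_round: Round pad, 48 mm in diameter. Cork, 4 mm thick, fixed to the bench rack's deck at one of its four places; the round column heel stands in the middle of it at the start, and the pad stays behind to show where that was. Origin: centre of its underside, axes along those of the bench rack (x across it, y towards its post).
- pad_wedge: Rectangular pad, 40 mm (x) x 62 mm (y). Cork, 4 mm thick, fixed to the bench rack's deck at one of its four places; the wedge heel stands in the middle of it at the start, and the pad stays behind to show where that was. Origin: centre of its underside, axes along those of the bench rack (x across it, y towards its post).
- bench_rack: Bench rack, full at the start: plywood deck, wooden feet and post, fixed. Four places at y = +105, +35, -35, -105 mm (x = 0), +105 nearest the post. 90 mm wide (x), 330 long (y), deck top 45 mm above the table. At the +y end, 162 mm from the origin, a ball-headed post 24 mm wide, top 107 mm above the table. Origin: at table level under the middle of the row; z up.
- drying_rack: Drying rack, empty: aluminium deck, steel legs and post, fixed. Ribs 4 mm thick, 6 high make four bays 66 mm wide, open at +x and -x; centres y = +105, +35, -35, -105 mm (x = 0). 90 mm wide (x), 330 long (y), deck top 45 mm above the table. At the +y end, 162 mm from the origin, a ball-headed post 24 mm wide, top 107 mm above the table. Origin: at table level under the middle of the row; z up.
There are look-alikes about, which are no part of the job. Leave any pink or red look-alike of the heel_round alone.

How it is judged:
By the outcome, as a careful person would: the job done as asked, in the order asked, and still so for the second after the job is handed in, with the robot touching nothing.
It also fails if it takes over 109 s, if anything falls off the work surface, if the arm or the gripper's body presses on something with over 40 N, if the wrist force passes 120 N, or if a joint passes its speed limit or range.

## Working session

There is one attempt and no reset: what is moved stays moved. The work goes in short steps, Python scripts to look and compute and a tool call to move; the robot and the scene stay as the last step left them, time stands still between calls to the robot, and variables do not carry over. Pictures are saved under pics/ and viewed, about 12 in all and at most 16, crops included, and the job is handed in when it is done.

Besides the shell and the picture viewer there is one more tool, called after "Emit:" by a JSON object that holds its "fn" and its "kwargs". step_arm: Moves the arm, as the interface text tells. Its arguments: {"type":"object","properties":{"increments":{"type":"array"},"newtons":{"type":"number"}},"required":["increments"]}

```bash
mkdir -p pics; ls; python3 - <<'E'
from rig import env
import cv2
for n in("scene","top"):
    d=env.get_image(n);cv2.imwrite(f"pics/{n}0.png",d["color"])
    R=cv2.Rodrigues(d["rvec"])[0];print(n,d["camera_matrix"].tolist(),(-R.T@d["tvec"].ravel()).round(3),R[2].round(2))
s=env.observe();print({k:(v if not hasattr(v,'round') else v.round(3).tolist()) for k,v in s.items()})
E
```

```text
pics
scene [[560.2057528551798, 0.0, 317.228216649832], [0.0, 560.2057528551798, 232.97205142790585], [0.0, 0.0, 1.0]] [1.332 0.154 1.007] [-0.65 -0.11 -0.75]
top [[574.333558663922, 0.0, 318.7010317150704], [0.0, 574.333558663922, 240.12854934632549], [0.0, 0.0, 1.0]] [ 0.319 -0.012  1.103] [ 0.18  0.01 -0.98]
{'time_s': 0.1, 'q': [62.551, 21.836, 74.379, -0.001, 83.857, -12.339], 'qvel': [-0.06, -0.11, -0.11, -0.002, -0.113, 0.112], 'joint_efforts': [0.004, -44.921, -23.166, -0.0, 0.004, -0.0], 'position': [0.143, 0.531, 0.404], 'tool_rot': [[0.261, 0.965, -0.001], [0.965, -0.261, -0.001], [-0.001, -0.0, -1.0]], 'ft_force': [-0.119, 0.088, -0.062], 'wrist_torque': [-0.031, -0.0, 0.02], 'grip_width': 0.08551747742158365}
```

View pics/top0.png

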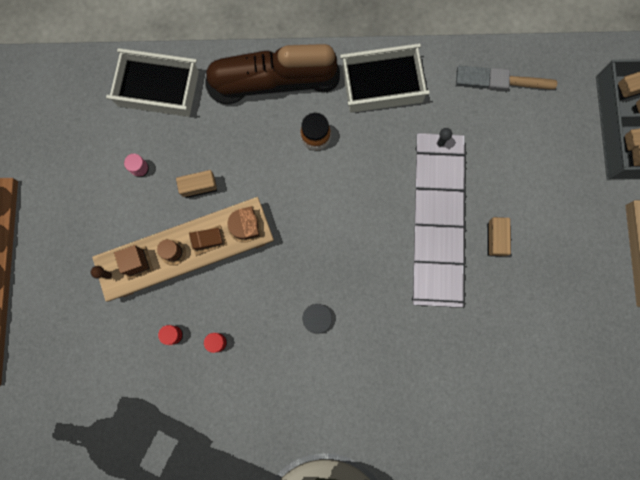

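View pics/scene0.png

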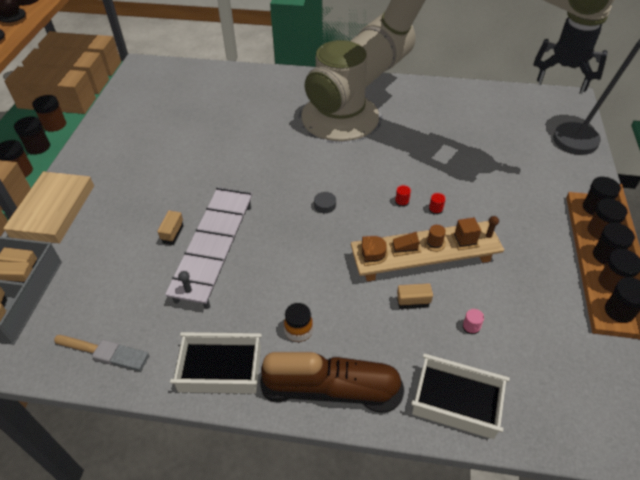

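```bash
cat >h.py <<'E'
import cv2,numpy as np
from rig import env
def cast(d,px,z):
    R=cv2.Rodrigues(d["rvec"])[0];C=-R.T@d["tvec"].ravel()
    u=cv2.undistortPoints(np.array(px,float).reshape(-1,1,2),d["camera_matrix"],None).reshape(-1,2)
    r=np.c_[u,np.ones(len(u))]@R
    return C+r*((z-C[2])/r[:,2])[:,None]
def proj(d,P):
    return cv2.projectPoints(np.array(P,float).reshape(-1,3),d["rvec"],d["tvec"],d["camera_matrix"],None)[0].reshape(-1,2)
E
python3 - <<'E'
import cv2,numpy as np
a=cv2.imread("pics/top0.png")
c=cv2.resize(a[190:310,80:280],None,fx=4,fy=4,interpolation=cv2.INTER_CUBIC);cv2.imwrite("pics/c1.png",c)
c=cv2.resize(a[120:320,400:480],None,fx=3,fy=3,interpolation=cv2.INTER_CUBIC);cv2.imwrite("pics/c2.png",c)
E
```

```text
(no output)
```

View pics/c1.png

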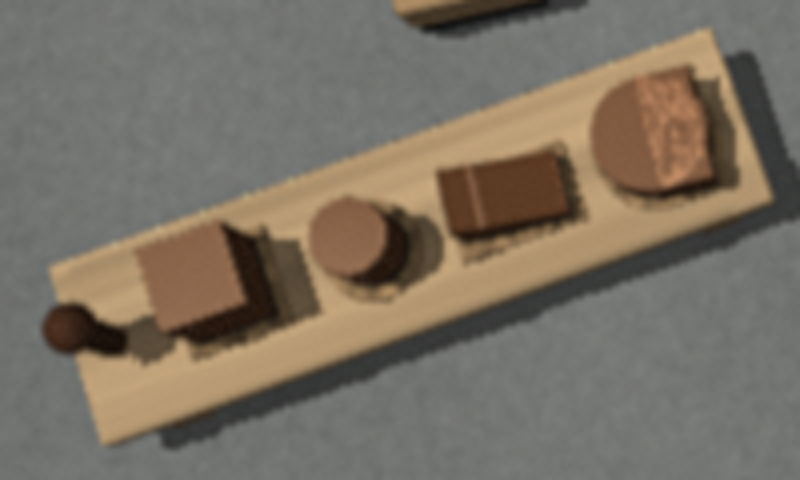

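View pics/c2.png

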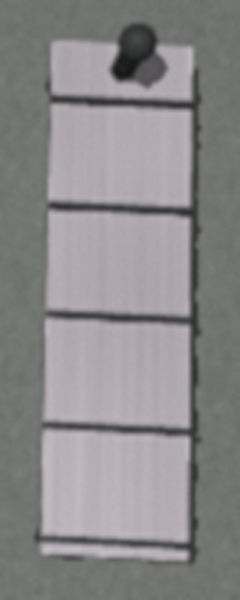

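```bash
cat >>h.py <<'E'
def fit(W,model):  # rigid 2D fit
    m=np.array(model,float);A=m-m.mean(0);B=W[:,:2]-W[:,:2].mean(0)
    th=np.arctan2((A[:,0]*B[:,1]-A[:,1]*B[:,0]).sum(),(A*B).sum())
    R=np.array([[np.cos(th),-np.sin(th)],[np.sin(th),np.cos(th)]])
    t=W[:,:2].mean(0)-R@m.mean(0)
    return th,R,t,np.linalg.norm((R@m.T).T+t-W[:,:2],axis=1)
E
python3 - <<'E'
from h import *
d=env.get_image("top")
# model: x across, y toward post. looking from above
bp=np.array([(50,268),(712,30),(772,200),(105,443)])/4+(80,190)
bw=cast(d,bp,.045)
dp=np.array([(53,42),(193,46),(191,561),(41,555)])/3+(400,120)
dw=cast(d,dp,.045)
# facing +y(post): +x is to the right
bm=[(.045,.165),(.045,-.165),(-.045,-.165),(-.045,.165)]
dm=[(-.045,.165),(.045,.165),(.045,-.165),(-.045,-.165)]
out={}
for n,w,m in(("bench",bw,bm),("dry",dw,dm)):
    th,R,t,e=fit(w,m);print(n,np.degrees(th).round(2),t.round(4),(e*1000).round(1),[np.linalg.norm(w[i]-w[(i+1)%4]).round(4) for i in range(4)])
    out[n]=(R,t)
    P=[(*(R@(0,y)+t),.045) for y in(.105,.035,-.035,-.105)]
    print(np.round(P,4).tolist());
    print("post",proj(d,[(*(R@(0,.162)+t),.095)]).round(0))
    s=env.get_image("scene")
    out[n+'c']=[(*(R@np.array(c)+t),.045) for c in m]
im=s["color"].copy()
for n in("benchc","dryc"):
    cv2.polylines(im,[np.int32(proj(s,out[n]).round())],True,(0,255,0))
cv2.imwrite("pics/ov.png",cv2.resize(im[170:320,160:520],None,fx=2.2,fy=2.2))
# heel tops masks: brown top-lit faces
R,t=out["bench"]
img=d["color"];hsv=cv2.cvtColor(img,cv2.COLOR_BGR2HSV)
for nm,y,h in(("block",.105,.099),("round",.035,.091),("wedge",-.035,.075),("d",-.105,.075)):
    c=proj(d,[(*(R@(0,y)+t),h)])[0]
    x0,y0=np.int32(c);sub=hsv[y0-14:y0+15,x0-14:x0+15]
    print(nm,c.round(1),hsv[y0-3:y0+4,x0-3:x0+4].reshape(-1,3).mean(0).round(0))
    v=sub[...,2];m=((v>75)&(v<160)&(sub[...,1]>75)&(sub[...,0]<13)).astype(np.uint8)
    k=max(cv2.findContours(m,0,1)[0],key=cv2.contourArea)+np.array([x0-14,y0-14])
    w=cast(d,k.reshape(-1,2).astype(float),h)[:,:2]
    r=cv2.minAreaRect((w*1000).astype(np.float32));loc=R.T@(np.array(r[0])/1000-t)
    print("   rect",np.round(r[0],1),np.round(r[1],1),round(r[2],1),"local",loc.round(4))
E
```

```text
bench 19.44 [0.4985 0.2555] [1.3 1.6 1.9 2.1] [np.float64(0.3286), np.float64(0.0874), np.float64(0.327), np.float64(0.0875)]
[[0.4635, 0.3545, 0.045], [0.4868, 0.2885, 0.045], [0.5101, 0.2225, 0.045], [0.5334, 0.1565, 0.045]]
post [[ 89. 275.]]
dry -93.66 [ 0.5484 -0.2272] [0.9 0.4 0.7 0.7] [np.float64(0.0897), np.float64(0.3298), np.float64(0.0911), np.float64(0.3293)]
[[0.6532, -0.2339, 0.045], [0.5833, -0.2294, 0.045], [0.5135, -0.225, 0.045], [0.4436, -0.2205, 0.045]]
post [[446. 126.]]
block [119.2 263.8] [ 13. 113. 147.]
   rect [470.2 341.8] [37.6 32.1] 17.7 local [0.0021 0.0907]
round [158.1 251. ] [ 14. 109. 152.]
   rect [490.  276.2] [33.1 25.2] 1.8 local [-0.001   0.0223]
wedge [197.1 239.2] [ 12. 145. 101.]
   rect [511.2 214.8] [27.3 39. ] 8.7 local [-0.0015 -0.0427]
d [233.4 226.1] [ 12. 127. 130.]
   rect [536.1 149. ] [47.3 34.9] 0.5 local [ 1.00e-04 -1.13e-01]
```

View pics/ov.png

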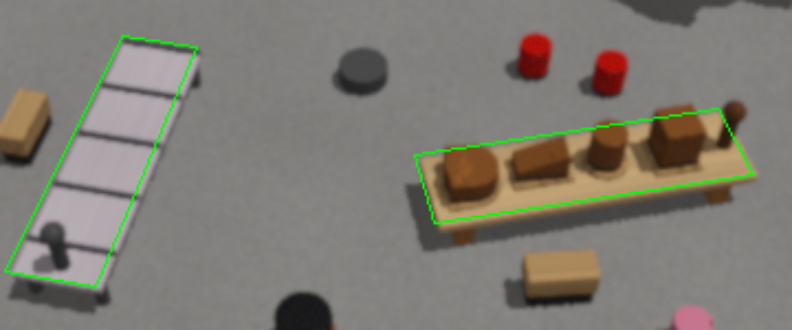

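```bash
python3 - <<'E'
from h import *
d=env.get_image("top")
bp=np.array([(50,268),(712,30),(772,200),(105,443)])/4+(80,190)-.375
bw=cast(d,bp,.045)
dp=np.array([(53,42),(193,46),(191,561),(41,555)])/3+(400,120)-.33
dw=cast(d,dp,.045)
bm=[(.045,.18),(.045,-.15),(-.045,-.15),(-.045,.18)]
dm=[(-.045,.18),(.045,.18),(.045,-.15),(-.045,-.15)]
o={}
for n,w,m in(("bench",bw,bm),("dry",dw,dm)):
    th,R,t,e=fit(w,m);print(n,np.degrees(th).round(2),t.round(4),(e*1000).round(1));o[n]=(R,t)
    P=[(*(R@(0,y)+t),.045) for y in(.105,.035,-.035,-.105)]
    print(np.round(P,4).tolist());print("post",proj(d,[(*(R@(0,.162)+t),.1)]).round(0))
R,t=o["dry"]
yl=[98,205,315,425,540];yr=[101,211,318,433,546];xl=[50,48,46,43,40];xr=[193,193,193,192,191]
px=np.array([((a+b)/2,(c+e)/2) for a,b,c,e in zip(xl,xr,yl,yr)])/3+(400,120)-.33
print("ribs local",((cast(d,px,.05)[:,:2]-t)@R).round(4).tolist())
R,t=o["bench"]
img=cv2.resize(d["color"],None,fx=4,fy=4,interpolation=cv2.INTER_CUBIC);hsv=cv2.cvtColor(img,cv2.COLOR_BGR2HSV)
for nm,y,h in(("block",.105,.099),("round",.035,.091),("wedge",-.035,.075),("d",-.105,.075)):
    c=proj(d,[(*(R@(0,y)+t),h)])[0]*4+1.5
    x0,y0=np.int32(c);n=62;sub=hsv[y0-n:y0+n,x0-n:x0+n]
    v=sub[...,2];lo=110 if nm in("block","round") else 80
    m=((v>lo)&(v<168)&(sub[...,1]>95)&(sub[...,0]<17)).astype(np.uint8)
    m=cv2.morphologyEx(m,cv2.MORPH_OPEN,np.ones((9,9)))
    k=max(cv2.findContours(m,0,1)[0],key=cv2.contourArea)+np.array([x0-n,y0-n])
    cv2.drawContours(img,[k],-1,(0,255,0),1)
    w=cast(d,(k.reshape(-1,2)-1.5)/4,h)[:,:2]
    r=cv2.minAreaRect((w*1000).astype(np.float32));loc=R.T@(np.array(r[0])/1000-t)
    print(nm,"rect",np.round(r[0],1),np.round(r[1],1),round(r[2],1),"local",loc.round(4))
cv2.imwrite("pics/c3.png",img[760:1240,320:1120])
E
```

```text
bench 19.45 [0.5042 0.2421] [1.3 1.6 1.9 2. ]
[[0.4692, 0.3411, 0.045], [0.4925, 0.2751, 0.045], [0.5158, 0.2091, 0.045], [0.5391, 0.1431, 0.045]]
post [[ 96. 272.]]
dry -93.65 [ 0.5341 -0.2256] [0.9 0.4 0.7 0.7]
[[0.6389, -0.2323, 0.045], [0.569, -0.2279, 0.045], [0.4992, -0.2234, 0.045], [0.4293, -0.219, 0.045]]
post [[446. 133.]]
ribs local [[-0.0013, 0.1407], [-0.001, 0.0693], [-0.0008, -0.0004], [-0.0011, -0.0711], [-0.0015, -0.1411]]
block rect [473.5 342. ] [41.3 40.5] 19.6 local [0.0043 0.1044]
round rect [490.8 274.9] [35.3 35.4] 31.7 local [-0.0017  0.0354]
wedge rect [513.9 208.7] [31.5 57.5] 9.7 local [-0.002  -0.0348]
d rect [540.6 141.7] [56.3 52.8] 0.3 local [ 0.0009 -0.1068]
```

View pics/c3.png

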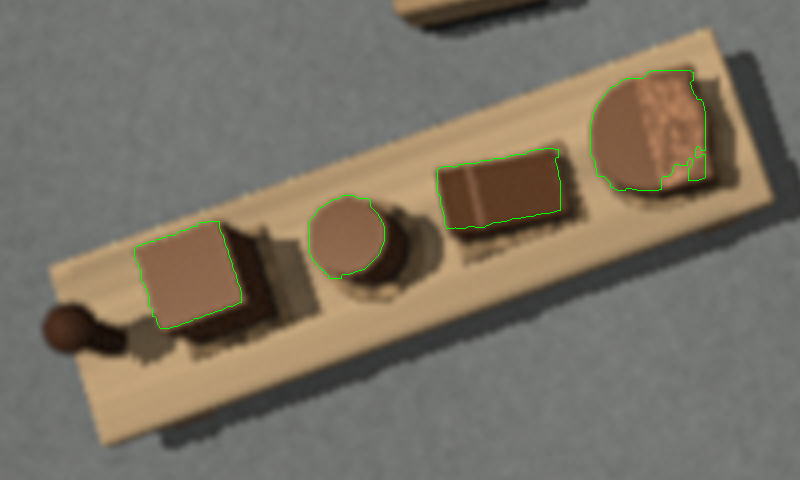

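```bash
cat >>h.py <<'E'
def go(x,y,ztip,hd):
    s=env.observe();R=np.array(s["tool_rot"]);p=np.array(s["position"])
    h=np.degrees(np.arctan2(R[1,0],R[0,0]));t=(hd-h+180)%360-180
    a=np.radians(hd);R2=np.array([[np.cos(a),np.sin(a),0],[np.sin(a),-np.cos(a),0],[0,0,-1]])
    dl=R2.T@(np.array([x,y,ztip+.173])-p)*100
    print("t",round(s["time_s"],2),"tip",p.round(4)-[0,0,.173],"hd",round(h,2),"w",round(s["grip_width"],4),"F",np.round(s["ft_force"],1),"tilt",R[:2,2].round(4),"q",np.round(s["q"],0))
    print("wz",round(-np.radians(t),3),"then shift cm",dl.round(2))
E
python3 - <<'E'
from h import *
print(env.tips_ahead)
go(.4725,.3417,.12,19.5)
E
```

```text
0.1734
t 0.3 tip [0.1434 0.5309 0.2315] hd 74.89 w 0.0854 F [-0.2 -0.5  0. ] tilt [-0.0002 -0.0004] q [ 63.  22.  74.   0.  84. -12.]
wz 0.967 then shift cm [24.71 28.83 11.15]
```

Emit:
{"fn": "step_arm", "kwargs": {"increments": [{"wz": 0.138},{"wz": 0.138},{"wz": 0.138},{"wz": 0.138},{"wz": 0.138},{"wz": 0.138},{"wz": 0.138},{"x": 2.47,"y": 2.88,"z": 0.9},{"x": 2.47,"y": 2.88,"z": 0.9},{"x": 2.47,"y": 2.88,"z": 0.9},{"x": 2.47,"y": 2.88,"z": 0.9},{"x": 2.47,"y": 2.88,"z": 0.9},{"x": 2.47,"y": 2.88,"z": 0.9},{"x": 2.47,"y": 2.88,"z": 0.9},{"x": 2.47,"y": 2.88,"z": 0.9},{"x": 2.47,"y": 2.88,"z": 0.9},{"x": 2.47,"y": 2.88,"z": 0.9}], "newtons": 60}}

```text
invalid input at $.increments[0]: expected keys x, y, z, wx, wy, wz, gripper
```

Emit:
{"fn": "step_arm", "kwargs": {"increments": [{"z": 0},{"z": 0}]}}

```text
invalid input at $.increments[0]: expected keys x, y, z, wx, wy, wz, gripper
```

```bash
python3 - <<'E'
from h import *
go(.4725,.3417,.062,19.5)
for n,b in(("top",(60,180,260,330)),("scene",(330,170,530,320))):
    im=env.get_image(n)["color"][b[1]:b[3],b[0]:b[2]]
    cv2.imwrite(f"pics/n_{n}.png",cv2.resize(im,(520,390),interpolation=2))
cv2.imwrite("pics/n1.png",np.vstack([cv2.imread("pics/n_top.png"),cv2.imread("pics/n_scene.png")])[:,:,:][:780:1])
a=np.hstack([cv2.resize(cv2.imread(f"pics/n_{n}.png"),(400,300)) for n in("top","scene")]);cv2.imwrite("pics/n1.png",a)
E
```

```text
t 0.3 tip [0.1434 0.5309 0.2315] hd 74.89 w 0.0854 F [-0.2 -0.5  0. ] tilt [-0.0002 -0.0004] q [ 63.  22.  74.   0.  84. -12.]
wz 0.967 then shift cm [24.71 28.83 16.95]
```

View pics/n1.png

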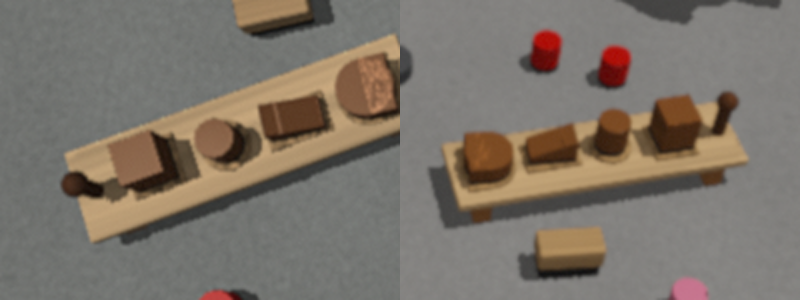

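Emit:
{"fn": "step_arm", "kwargs": {"increments": [{"x": 0,"y": 0,"z": 0,"wx": 0,"wy": 0,"wz": 0.138,"gripper": 8.5},{"x": 0,"y": 0,"z": 0,"wx": 0,"wy": 0,"wz": 0.138,"gripper": 8.5},{"x": 0,"y": 0,"z": 0,"wx": 0,"wy": 0,"wz": 0.138,"gripper": 8.5},{"x": 0,"y": 0,"z": 0,"wx": 0,"wy": 0,"wz": 0.138,"gripper": 8.5},{"x": 0,"y": 0,"z": 0,"wx": 0,"wy": 0,"wz": 0.138,"gripper": 8.5},{"x": 0,"y": 0,"z": 0,"wx": 0,"wy": 0,"wz": 0.138,"gripper": 8.5},{"x": 0,"y": 0,"z": 0,"wx": 0,"wy": 0,"wz": 0.138,"gripper": 8.5},{"x": 2.47,"y": 2.88,"z": 0.9,"wx": 0,"wy": 0,"wz": 0,"gripper": 8.5},{"x": 2.47,"y": 2.88,"z": 0.9,"wx": 0,"wy": 0,"wz": 0,"gripper": 8.5},{"x": 2.47,"y": 2.88,"z": 0.9,"wx": 0,"wy": 0,"wz": 0,"gripper": 8.5},{"x": 2.47,"y": 2.88,"z": 0.9,"wx": 0,"wy": 0,"wz": 0,"gripper": 8.5},{"x": 2.47,"y": 2.88,"z": 0.9,"wx": 0,"wy": 0,"wz": 0,"gripper": 8.5},{"x": 2.47,"y": 2.88,"z": 0.9,"wx": 0,"wy": 0,"wz": 0,"gripper": 8.5},{"x": 2.47,"y": 2.88,"z": 0.9,"wx": 0,"wy": 0,"wz": 0,"gripper": 8.5},{"x": 2.47,"y": 2.88,"z": 0.9,"wx": 0,"wy": 0,"wz": 0,"gripper": 8.5},{"x": 2.47,"y": 2.88,"z": 0.9,"wx": 0,"wy": 0,"wz": 0,"gripper": 8.5},{"x": 2.47,"y": 2.88,"z": 0.9,"wx": 0,"wy": 0,"wz": 0,"gripper": 8.5},{"x": 0,"y": 0,"z": 0,"wx": 0,"wy": 0,"wz": 0,"gripper": 8.5},{"x": 0,"y": 0,"z": 0,"wx": 0,"wy": 0,"wz": 0,"gripper": 8.5}], "newtons": 60}}

```text
time_s: 2.3
position: [0.4728, 0.3418, 0.3144]
tool_rot: [[0.943, 0.333, -0.001], [0.333, -0.943, -0.0], [-0.001, -0.0, -1.0]]
ft_force: [-0.6, 0.2, 0.5]
grip_width: 0.0845
```

```bash
python3 - <<'E'
from h import *
go(.4725,.3417,.064,19.5)
a=np.hstack([cv2.resize(env.get_image(n)["color"][b[1]:b[3],b[0]:b[2]],(400,300),interpolation=2) for n,b in(("top",(60,180,260,330)),("scene",(380,120,580,270)))]);cv2.imwrite("pics/n2.png",a)
E
```

```text
t 2.3 tip [0.4728 0.3418 0.1414] hd 19.45 w 0.0845 F [-0.6  0.2  0.5] tilt [-0.0009 -0.0001] q [24. 30. 77.  0. 73.  5.]
wz -0.001 then shift cm [-0.04 -0.    7.74]
```

View pics/n2.png

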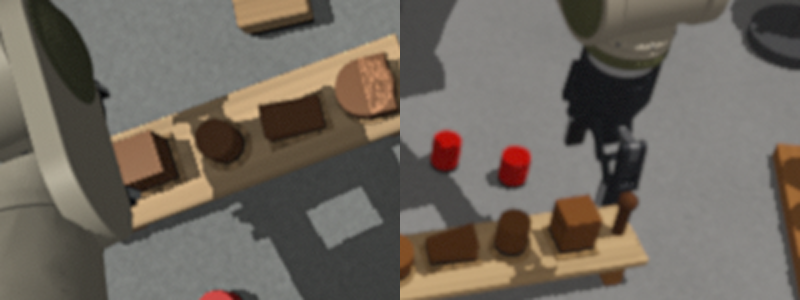

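```bash
python3 - <<'E'
from h import *
s=env.get_image("scene");a=np.radians(19.5);c=np.array([.4728,.3418,.1414]);u=np.array([np.cos(a),np.sin(a),0])*.045
p=proj(s,[c,c+u,c-u,[.4728,.3418,.099]]);print(((p-(380,120))*2+(400,0)).round(0))
E
```

```text
[[583. 181.]
 [598. 212.]
 [567. 152.]
 [575. 208.]]
```

```bash
python3 - <<'E'
from h import *
s=env.get_image("scene");a=np.radians(19.5);c=np.array([.4728,.3418,.1414+.013]);u=np.array([np.cos(a),np.sin(a),0])*.0425
v=np.array([-np.sin(a),np.cos(a),0])*.011
p=proj(s,[c+u+v,c+u-v,c-u+v,c-u-v])
x0,y0=440,150
im=cv2.resize(s["color"][y0:y0+100,x0:x0+100],(600,600),interpolation=cv2.INTER_CUBIC)
im=cv2.convertScaleAbs(im,alpha=1.8,beta=20)
for q in (p-(x0,y0))*6+2.5: cv2.circle(im,tuple(int(k) for k in q),4,(0,255,0),1)
cv2.imwrite("pics/n3.png",im)
E
```

```text
(no output)
```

View pics/n3.png

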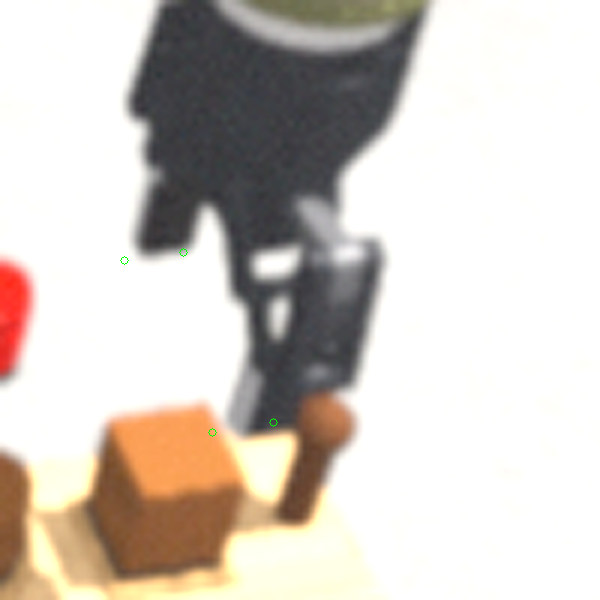

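Emit:
{"fn": "step_arm", "kwargs": {"increments": [{"x": 0,"y": 0,"z": 1.5,"wx": 0,"wy": 0,"wz": 0,"gripper": 8.5},{"x": 0,"y": 0,"z": 2,"wx": 0,"wy": 0,"wz": 0,"gripper": 8.5},{"x": 0,"y": 0,"z": 2,"wx": 0,"wy": 0,"wz": 0,"gripper": 8.5},{"x": 0,"y": 0,"z": 1.5,"wx": 0,"wy": 0,"wz": 0,"gripper": 8.5},{"x": 0,"y": 0,"z": 0.7,"wx": 0,"wy": 0,"wz": 0,"gripper": 8.5},{"x": 0,"y": 0,"z": 0,"wx": 0,"wy": 0,"wz": 0,"gripper": 8.5}]}}

```text
time_s: 3.1
position: [0.472, 0.3425, 0.2374]
tool_rot: [[0.942, 0.335, -0.001], [0.335, -0.942, -0.0], [-0.001, 0.0, -1.0]]
ft_force: [-0.2, -0.0, 0.5]
grip_width: 0.0854
```

Emit:
{"fn": "step_arm", "kwargs": {"increments": [{"x": 0,"y": 0,"z": 0,"wx": 0,"wy": 0,"wz": 0,"gripper": 5.5},{"x": 0,"y": 0,"z": 0,"wx": 0,"wy": 0,"wz": 0,"gripper": 4.5},{"x": 0,"y": 0,"z": 0,"wx": 0,"wy": 0,"wz": 0,"gripper": 3},{"x": 0,"y": 0,"z": 0,"wx": 0,"wy": 0,"wz": 0,"gripper": 3},{"x": 0,"y": 0,"z": 0,"wx": 0,"wy": 0,"wz": 0,"gripper": 3},{"x": 0,"y": 0,"z": 0,"wx": 0,"wy": 0,"wz": 0,"gripper": 3},{"x": 0,"y": 0,"z": 0,"wx": 0,"wy": 0,"wz": 0,"gripper": 3}]}}

```text
time_s: 3.8
position: [0.4726, 0.3422, 0.2386]
tool_rot: [[0.942, 0.334, 0.001], [0.334, -0.942, 0.001], [0.002, -0.0, -1.0]]
ft_force: [-0.1, -0.4, 6.4]
grip_width: 0.0392
```

Emit:
{"fn": "step_arm", "kwargs": {"increments": [{"x": 0,"y": 0,"z": -0.5,"wx": 0,"wy": 0,"wz": 0,"gripper": 3},{"x": 0,"y": 0,"z": -1.5,"wx": 0,"wy": 0,"wz": 0,"gripper": 3},{"x": 0,"y": 0,"z": -2.5,"wx": 0,"wy": 0,"wz": 0,"gripper": 3},{"x": 0,"y": 0,"z": -2.5,"wx": 0,"wy": 0,"wz": 0,"gripper": 3},{"x": 0,"y": 0,"z": -2,"wx": 0,"wy": 0,"wz": 0,"gripper": 3},{"x": 0,"y": 0,"z": 0,"wx": 0,"wy": 0,"wz": 0,"gripper": 3},{"x": 0,"y": 0,"z": 0,"wx": 0,"wy": 0,"wz": 0,"gripper": 3}]}}

```text
time_s: 4.5
position: [0.4723, 0.342, 0.3272]
tool_rot: [[0.942, 0.334, -0.001], [0.334, -0.942, -0.0], [-0.001, 0.0, -1.0]]
ft_force: [0.4, -0.1, -1.5]
grip_width: 0.039
```

```bash
python3 - <<'E'
from h import *
go(.4293,-.219,.13,86.35)
E
```

```text
t 4.5 tip [0.4723 0.342  0.1542] hd 19.54 w 0.039 F [ 0.4 -0.1 -1.5] tilt [-0.0005 -0.0003] q [24. 29. 76. -0. 75.  5.]
wz -1.166 then shift cm [-56.26  -0.72   2.42]
```

Emit:
{"fn": "step_arm", "kwargs": {"increments": [{"x": 0,"y": 0,"z": 0,"wx": 0,"wy": 0,"wz": -0.1296,"gripper": 3},{"x": 0,"y": 0,"z": 0,"wx": 0,"wy": 0,"wz": -0.1296,"gripper": 3},{"x": 0,"y": 0,"z": 0,"wx": 0,"wy": 0,"wz": -0.1296,"gripper": 3},{"x": 0,"y": 0,"z": 0,"wx": 0,"wy": 0,"wz": -0.1296,"gripper": 3},{"x": 0,"y": 0,"z": 0,"wx": 0,"wy": 0,"wz": -0.1296,"gripper": 3},{"x": 0,"y": 0,"z": 0,"wx": 0,"wy": 0,"wz": -0.1296,"gripper": 3},{"x": 0,"y": 0,"z": 0,"wx": 0,"wy": 0,"wz": -0.1296,"gripper": 3},{"x": 0,"y": 0,"z": 0,"wx": 0,"wy": 0,"wz": -0.1296,"gripper": 3},{"x": 0,"y": 0,"z": 0,"wx": 0,"wy": 0,"wz": -0.1296,"gripper": 3},{"x": 0,"y": 0,"z": 0,"wx": 0,"wy": 0,"wz": 0,"gripper": 3}]}}

```text
time_s: 5.5
position: [0.4724, 0.3421, 0.3262]
tool_rot: [[0.062, 0.998, -0.003], [0.998, -0.062, -0.001], [-0.001, -0.003, -1.0]]
ft_force: [0.3, -0.1, -0.7]
grip_width: 0.0394
```

Emit:
{"fn": "step_arm", "kwargs": {"increments": [{"x": -2,"y": 0,"z": 0,"wx": 0,"wy": 0,"wz": 0,"gripper": 3},{"x": -4,"y": 0,"z": 0,"wx": 0,"wy": 0,"wz": 0,"gripper": 3},{"x": -4.5,"y": -0.1,"z": 0,"wx": 0,"wy": 0,"wz": 0,"gripper": 3},{"x": -4.5,"y": -0.1,"z": 0,"wx": 0,"wy": 0,"wz": 0,"gripper": 3},{"x": -4.5,"y": -0.1,"z": 0,"wx": 0,"wy": 0,"wz": 0,"gripper": 3},{"x": -4.5,"y": -0.1,"z": 0,"wx": 0,"wy": 0,"wz": 0,"gripper": 3},{"x": -4.5,"y": -0.1,"z": 0,"wx": 0,"wy": 0,"wz": 0,"gripper": 3},{"x": -4.5,"y": -0.1,"z": 0,"wx": 0,"wy": 0,"wz": 0,"gripper": 3},{"x": -4.5,"y": -0.1,"z": 0,"wx": 0,"wy": 0,"wz": 0,"gripper": 3},{"x": -4.5,"y": 0,"z": 0,"wx": 0,"wy": 0,"wz": 0,"gripper": 3},{"x": -4.5,"y": 0,"z": 0,"wx": 0,"wy": 0,"wz": 0,"gripper": 3},{"x": -4.5,"y": 0,"z": 0,"wx": 0,"wy": 0,"wz": 0,"gripper": 3},{"x": -3.3,"y": 0,"z": 0,"wx": 0,"wy": 0,"wz": 0,"gripper": 3},{"x": -2,"y": 0,"z": 0,"wx": 0,"wy": 0,"wz": 0,"gripper": 3},{"x": 0,"y": 0,"z": 0,"wx": 0,"wy": 0,"wz": 0,"gripper": 3},{"x": 0,"y": 0,"z": 0,"wx": 0,"wy": 0,"wz": 0,"gripper": 3}]}}

```text
time_s: 7.1
position: [0.4297, -0.219, 0.327]
tool_rot: [[0.066, 0.998, -0.001], [0.998, -0.066, 0.001], [0.001, -0.001, -1.0]]
ft_force: [-0.7, -0.5, -0.8]
grip_width: 0.0392
```

```bash
python3 - <<'E'
from h import *
go(.4293,-.219,.0625,86.35)
E
```

```text
t 7.1 tip [ 0.4297 -0.219   0.154 ] hd 86.21 w 0.0392 F [-0.7 -0.5 -0.8] tilt [-0.0012  0.0014] q [ -41.   20.   92.    0.   68. -127.]
wz -0.002 then shift cm [-0.01 -0.04  9.15]
```

Emit:
{"fn": "step_arm", "kwargs": {"increments": [{"x": 0,"y": 0,"z": 1.5,"wx": 0,"wy": 0,"wz": 0,"gripper": 3},{"x": 0,"y": 0,"z": 2,"wx": 0,"wy": 0,"wz": 0,"gripper": 3},{"x": 0,"y": 0,"z": 2,"wx": 0,"wy": 0,"wz": 0,"gripper": 3},{"x": 0,"y": 0,"z": 2,"wx": 0,"wy": 0,"wz": 0,"gripper": 3},{"x": 0,"y": 0,"z": 1.2,"wx": 0,"wy": 0,"wz": 0,"gripper": 3},{"x": 0,"y": 0,"z": 0,"wx": 0,"wy": 0,"wz": 0,"gripper": 3},{"x": 0,"y": 0,"z": 0,"wx": 0,"wy": 0,"wz": 0,"gripper": 3}]}}

```text
time_s: 7.8
position: [0.43, -0.2185, 0.241]
tool_rot: [[0.063, 0.998, -0.0], [0.998, -0.063, 0.0], [0.0, -0.0, -1.0]]
ft_force: [-0.9, 0.2, 0.0]
grip_width: 0.0393
```

```bash
python3 - <<'E'
from h import *
go(.4293,-.219,.0625,86.35)
s=env.get_image("scene");im=cv2.resize(s["color"][140:290,150:310],(640,600),interpolation=cv2.INTER_CUBIC);im=cv2.convertScaleAbs(im,alpha=1.4,beta=10)
cv2.imwrite("pics/n4.png",im)
E
```

```text
t 7.8 tip [ 0.43   -0.2185  0.068 ] hd 86.39 w 0.0393 F [-0.9  0.2  0. ] tilt [-0.0001  0.0001] q [ -41.   26.   99.    0.   55. -127.]
wz 0.001 then shift cm [-0.06 -0.07  0.55]
```

View pics/n4.png

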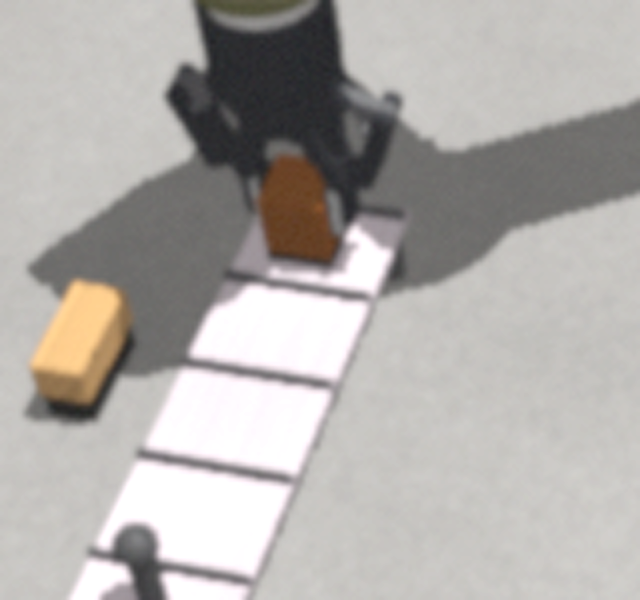

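Emit:
{"fn": "step_arm", "kwargs": {"increments": [{"x": -0.05,"y": -0.07,"z": 0.3,"wx": 0,"wy": 0,"wz": 0,"gripper": 3},{"x": 0,"y": 0,"z": 0.2,"wx": 0,"wy": 0,"wz": 0,"gripper": 3},{"x": 0,"y": 0,"z": 0.1,"wx": 0,"wy": 0,"wz": 0,"gripper": 3},{"x": 0,"y": 0,"z": 0,"wx": 0,"wy": 0,"wz": 0,"gripper": 3},{"x": 0,"y": 0,"z": 0,"wx": 0,"wy": 0,"wz": 0,"gripper": 3}]}}

```text
time_s: 8.35
position: [0.4291, -0.2198, 0.2348]
tool_rot: [[0.063, 0.998, 0.0], [0.998, -0.063, -0.0], [-0.0, 0.0, -1.0]]
ft_force: [-0.5, -0.5, -0.4]
grip_width: 0.0393
```

Emit:
{"fn": "step_arm", "kwargs": {"increments": [{"x": 0,"y": 0,"z": 0.1,"wx": 0,"wy": 0,"wz": 0,"gripper": 3},{"x": 0,"y": 0,"z": 0,"wx": 0,"wy": 0,"wz": 0,"gripper": 3},{"x": 0,"y": 0,"z": 0,"wx": 0,"wy": 0,"wz": 0,"gripper": 3}]}}

```text
time_s: 8.65
position: [0.4291, -0.2197, 0.2345]
tool_rot: [[0.063, 0.998, 0.001], [0.998, -0.063, -0.001], [-0.001, 0.001, -1.0]]
ft_force: [-1.4, 0.9, 9.3]
grip_width: 0.0393
```

Emit:
{"fn": "step_arm", "kwargs": {"increments": [{"x": 0,"y": 0,"z": 0.1,"wx": 0,"wy": 0,"wz": 0,"gripper": 3},{"x": 0,"y": 0,"z": 0,"wx": 0,"wy": 0,"wz": 0,"gripper": 3},{"x": 0,"y": 0,"z": 0,"wx": 0,"wy": 0,"wz": 0,"gripper": 3}]}}

```text
time_s: 8.95
position: [0.429, -0.2197, 0.2345]
tool_rot: [[0.063, 0.998, 0.001], [0.998, -0.063, -0.001], [-0.001, 0.001, -1.0]]
ft_force: [-4.3, 3.5, 20.5]
grip_width: 0.0395
```

Emit:
{"fn": "step_arm", "kwargs": {"increments": [{"x": 0,"y": 0,"z": -0.15,"wx": 0,"wy": 0,"wz": 0,"gripper": 4.5},{"x": 0,"y": 0,"z": 0,"wx": 0,"wy": 0,"wz": 0,"gripper": 5.5},{"x": 0,"y": 0,"z": 0,"wx": 0,"wy": 0,"wz": 0,"gripper": 8.5},{"x": 0,"y": 0,"z": 0,"wx": 0,"wy": 0,"wz": 0,"gripper": 8.5},{"x": 0,"y": 0,"z": 0,"wx": 0,"wy": 0,"wz": 0,"gripper": 8.5},{"x": 0,"y": 0,"z": 0,"wx": 0,"wy": 0,"wz": 0,"gripper": 8.5},{"x": 0,"y": 0,"z": -1,"wx": 0,"wy": 0,"wz": 0,"gripper": 8.5},{"x": 0,"y": 0,"z": -2.5,"wx": 0,"wy": 0,"wz": 0,"gripper": 8.5},{"x": 0,"y": 0,"z": -3,"wx": 0,"wy": 0,"wz": 0,"gripper": 8.5},{"x": 0,"y": 0,"z": -1.5,"wx": 0,"wy": 0,"wz": 0,"gripper": 8.5},{"x": 0,"y": 0,"z": 0,"wx": 0,"wy": 0,"wz": 0,"gripper": 8.5}]}}

```text
time_s: 10.05
position: [0.4292, -0.2198, 0.3166]
tool_rot: [[0.063, 0.998, 0.004], [0.998, -0.063, -0.003], [-0.003, 0.004, -1.0]]
ft_force: [-0.2, -0.6, -0.3]
grip_width: 0.0851
```

```bash
python3 - <<'E'
from h import *
go(.491,.275,.062,86.35)
go(.491,.275,.062,19.5)
E
```

```text
t 10.05 tip [ 0.4292 -0.2198  0.1436] hd 86.37 w 0.0851 F [-0.2 -0.6 -0.3] tilt [ 0.0037 -0.0032] q [ -41.   20.   93.   -0.   66. -128.]
wz 0.0 then shift cm [49.77  3.01  8.16]
t 10.05 tip [ 0.4292 -0.2198  0.1436] hd 86.37 w 0.0851 F [-0.2 -0.6 -0.3] tilt [ 0.0037 -0.0032] q [ -41.   20.   93.   -0.   66. -128.]
wz 1.167 then shift cm [ 22.34 -44.58   8.16]
```

Emit:
{"fn": "step_arm", "kwargs": {"increments": [{"x": 2,"y": 0,"z": 0,"wx": 0,"wy": 0,"wz": 0,"gripper": 8.5},{"x": 4,"y": 0.3,"z": 0,"wx": 0,"wy": 0,"wz": 0,"gripper": 8.5},{"x": 4.5,"y": 0.3,"z": 0,"wx": 0,"wy": 0,"wz": 0,"gripper": 8.5},{"x": 4.5,"y": 0.3,"z": 0,"wx": 0,"wy": 0,"wz": 0,"gripper": 8.5},{"x": 4.5,"y": 0.3,"z": 0,"wx": 0,"wy": 0,"wz": 0,"gripper": 8.5},{"x": 4.5,"y": 0.3,"z": 0,"wx": 0,"wy": 0,"wz": 0,"gripper": 8.5},{"x": 4.5,"y": 0.3,"z": 0,"wx": 0,"wy": 0,"wz": 0,"gripper": 8.5},{"x": 4.5,"y": 0.3,"z": 0,"wx": 0,"wy": 0,"wz": 0,"gripper": 8.5},{"x": 4.5,"y": 0.3,"z": 0,"wx": 0,"wy": 0,"wz": 0,"gripper": 8.5},{"x": 4.5,"y": 0.3,"z": 0,"wx": 0,"wy": 0,"wz": 0,"gripper": 8.5},{"x": 4.5,"y": 0.3,"z": 0,"wx": 0,"wy": 0,"wz": 0,"gripper": 8.5},{"x": 3.3,"y": 0,"z": 0,"wx": 0,"wy": 0,"wz": 0,"gripper": 8.5},{"x": 0,"y": 0,"z": 0,"wx": 0,"wy": 0,"wz": 0,"gripper": 8.5}]}}

```text
time_s: 11.35
position: [0.4901, 0.2786, 0.313]
tool_rot: [[0.059, 0.998, -0.001], [0.998, -0.059, 0.0], [0.0, -0.001, -1.0]]
ft_force: [0.1, -0.2, -0.6]
grip_width: 0.0854
```

Emit:
{"fn": "step_arm", "kwargs": {"increments": [{"x": 0,"y": 0,"z": 0,"wx": 0,"wy": 0,"wz": 0.1297,"gripper": 8.5},{"x": 0,"y": 0,"z": 0,"wx": 0,"wy": 0,"wz": 0.1297,"gripper": 8.5},{"x": 0,"y": 0,"z": 0,"wx": 0,"wy": 0,"wz": 0.1297,"gripper": 8.5},{"x": 0,"y": 0,"z": 0,"wx": 0,"wy": 0,"wz": 0.1297,"gripper": 8.5},{"x": 0,"y": 0,"z": 0,"wx": 0,"wy": 0,"wz": 0.1297,"gripper": 8.5},{"x": 0,"y": 0,"z": 0,"wx": 0,"wy": 0,"wz": 0.1297,"gripper": 8.5},{"x": 0,"y": 0,"z": 0,"wx": 0,"wy": 0,"wz": 0.1297,"gripper": 8.5},{"x": 0,"y": 0,"z": 0,"wx": 0,"wy": 0,"wz": 0.1297,"gripper": 8.5},{"x": 0,"y": 0,"z": 0,"wx": 0,"wy": 0,"wz": 0.1297,"gripper": 8.5},{"x": 0,"y": 0,"z": 0,"wx": 0,"wy": 0,"wz": 0,"gripper": 8.5},{"x": 0,"y": 0,"z": 0,"wx": 0,"wy": 0,"wz": 0,"gripper": 8.5}]}}

```text
time_s: 12.45
position: [0.4906, 0.275, 0.3137]
tool_rot: [[0.942, 0.336, -0.001], [0.336, -0.942, -0.0], [-0.001, 0.0, -1.0]]
ft_force: [-0.0, 0.8, -0.3]
grip_width: 0.085
```

```bash
python3 - <<'E'
from h import *
go(.491,.275,.062,19.5)
d=env.get_image("top");a=[]
R=np.array([[np.cos(np.radians(-93.65)),-np.sin(np.radians(-93.65))],[np.sin(np.radians(-93.65)),np.cos(np.radians(-93.65))]]);t=np.array([.5341,-.2256])
x0,y0=390,215
im=cv2.resize(d["color"][y0:y0+100,x0:x0+100],(600,600),interpolation=cv2.INTER_CUBIC)
sq=[(*(R@np.array([x,-.105+y])+t),.095) for x,y in((-.02,-.02),(.02,-.02),(.02,.02),(-.02,.02))]
cv2.polylines(im,[np.int32((proj(d,sq)-(x0,y0))*6+2.5)],True,(0,255,0))
cv2.imwrite("pics/n5.png",im)
E
```

```text
t 12.45 tip [0.4906 0.275  0.1407] hd 19.66 w 0.085 F [-0.   0.8 -0.3] tilt [-0.001  -0.0004] q [17. 28. 81. -0. 72. -2.]
wz 0.003 then shift cm [0.04 0.01 7.87]
```

View pics/n5.png

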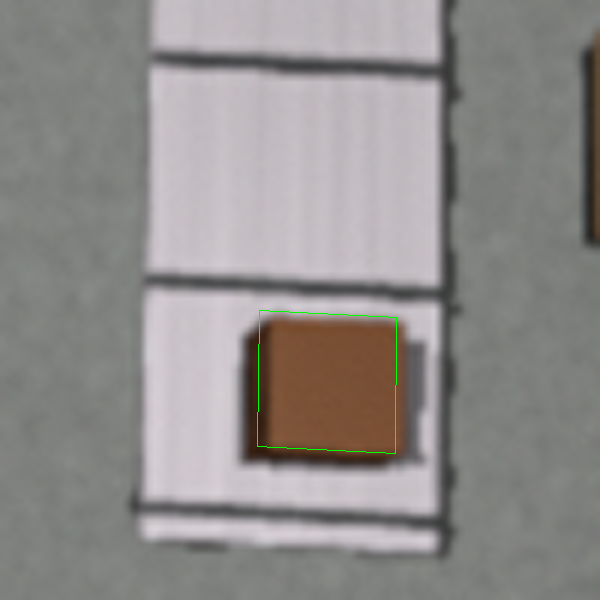

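Emit:
{"fn": "step_arm", "kwargs": {"increments": [{"x": 0,"y": 0,"z": 1.5,"wx": 0,"wy": 0,"wz": 0,"gripper": 8.5},{"x": 0,"y": 0,"z": 2,"wx": 0,"wy": 0,"wz": 0,"gripper": 8.5},{"x": 0,"y": 0,"z": 2,"wx": 0,"wy": 0,"wz": 0,"gripper": 8.5},{"x": 0,"y": 0,"z": 1.5,"wx": 0,"wy": 0,"wz": 0,"gripper": 8.5},{"x": 0,"y": 0,"z": 0.8,"wx": 0,"wy": 0,"wz": 0,"gripper": 7},{"x": 0,"y": 0,"z": 0,"wx": 0,"wy": 0,"wz": 0,"gripper": 6},{"x": 0,"y": 0,"z": 0,"wx": 0,"wy": 0,"wz": 0,"gripper": 5},{"x": 0,"y": 0,"z": 0,"wx": 0,"wy": 0,"wz": 0,"gripper": 4},{"x": 0,"y": 0,"z": 0,"wx": 0,"wy": 0,"wz": 0,"gripper": 2.5},{"x": 0,"y": 0,"z": 0,"wx": 0,"wy": 0,"wz": 0,"gripper": 2.5},{"x": 0,"y": 0,"z": 0,"wx": 0,"wy": 0,"wz": 0,"gripper": 2.5},{"x": 0,"y": 0,"z": 0,"wx": 0,"wy": 0,"wz": 0,"gripper": 2.5},{"x": 0,"y": 0,"z": 0,"wx": 0,"wy": 0,"wz": 0,"gripper": 2.5}]}}

```text
time_s: 13.8
position: [0.4908, 0.2754, 0.2374]
tool_rot: [[0.943, 0.334, 0.002], [0.334, -0.943, 0.001], [0.002, 0.0, -1.0]]
ft_force: [-0.9, 0.3, 5.9]
grip_width: 0.0343
```

Emit:
{"fn": "step_arm", "kwargs": {"increments": [{"x": 0,"y": 0,"z": -0.5,"wx": 0,"wy": 0,"wz": 0,"gripper": 2.5},{"x": 0,"y": 0,"z": -1.5,"wx": 0,"wy": 0,"wz": 0,"gripper": 2.5},{"x": 0,"y": 0,"z": -2.5,"wx": 0,"wy": 0,"wz": 0,"gripper": 2.5},{"x": 0,"y": 0,"z": -2.5,"wx": 0,"wy": 0,"wz": 0,"gripper": 2.5},{"x": 0,"y": 0,"z": -2,"wx": 0,"wy": 0,"wz": 0,"gripper": 2.5},{"x": 0,"y": 0,"z": 0,"wx": 0,"wy": 0,"wz": 0,"gripper": 2.5},{"x": 0,"y": 0,"z": 0,"wx": 0,"wy": 0,"wz": -0.1296,"gripper": 2.5},{"x": 0,"y": 0,"z": 0,"wx": 0,"wy": 0,"wz": -0.1296,"gripper": 2.5},{"x": 0,"y": 0,"z": 0,"wx": 0,"wy": 0,"wz": -0.1296,"gripper": 2.5},{"x": 0,"y": 0,"z": 0,"wx": 0,"wy": 0,"wz": -0.1296,"gripper": 2.5},{"x": 0,"y": 0,"z": 0,"wx": 0,"wy": 0,"wz": -0.1296,"gripper": 2.5},{"x": 0,"y": 0,"z": 0,"wx": 0,"wy": 0,"wz": -0.1296,"gripper": 2.5},{"x": 0,"y": 0,"z": 0,"wx": 0,"wy": 0,"wz": -0.1296,"gripper": 2.5},{"x": 0,"y": 0,"z": 0,"wx": 0,"wy": 0,"wz": -0.1296,"gripper": 2.5},{"x": 0,"y": 0,"z": 0,"wx": 0,"wy": 0,"wz": -0.1296,"gripper": 2.5},{"x": 0,"y": 0,"z": 0,"wx": 0,"wy": 0,"wz": 0,"gripper": 2.5}]}}

```text
time_s: 15.4
position: [0.4905, 0.2753, 0.3252]
tool_rot: [[0.063, 0.998, -0.002], [0.998, -0.063, -0.001], [-0.001, -0.002, -1.0]]
ft_force: [0.5, 0.1, -0.2]
grip_width: 0.0344
```

```bash
python3 - <<'E'
from h import *
go(.500,-.222,.0585,86.35)
E
```

```text
t 15.4 tip [0.4905 0.2753 0.1522] hd 86.38 w 0.0344 F [ 0.5  0.1 -0.2] tilt [-0.0017 -0.0005] q [ 17.  27.  80.   0.  73. -69.]
wz 0.001 then shift cm [-49.57   4.12   9.37]
```

Emit:
{"fn": "step_arm", "kwargs": {"increments": [{"x": -2,"y": 0.1,"z": 0,"wx": 0,"wy": 0,"wz": 0,"gripper": 2.5},{"x": -4,"y": 0.4,"z": 0,"wx": 0,"wy": 0,"wz": 0,"gripper": 2.5},{"x": -4.5,"y": 0.4,"z": 0,"wx": 0,"wy": 0,"wz": 0,"gripper": 2.5},{"x": -4.5,"y": 0.4,"z": 0,"wx": 0,"wy": 0,"wz": 0,"gripper": 2.5},{"x": -4.5,"y": 0.4,"z": 0,"wx": 0,"wy": 0,"wz": 0,"gripper": 2.5},{"x": -4.5,"y": 0.4,"z": 0,"wx": 0,"wy": 0,"wz": 0,"gripper": 2.5},{"x": -4.5,"y": 0.4,"z": 0,"wx": 0,"wy": 0,"wz": 0,"gripper": 2.5},{"x": -4.5,"y": 0.4,"z": 0,"wx": 0,"wy": 0,"wz": 0,"gripper": 2.5},{"x": -4.5,"y": 0.4,"z": 0,"wx": 0,"wy": 0,"wz": 0,"gripper": 2.5},{"x": -4.5,"y": 0.4,"z": 0,"wx": 0,"wy": 0,"wz": 0,"gripper": 2.5},{"x": -4,"y": 0.4,"z": 0,"wx": 0,"wy": 0,"wz": 0,"gripper": 2.5},{"x": -2.6,"y": 0,"z": 0,"wx": 0,"wy": 0,"wz": 0,"gripper": 2.5},{"x": -1,"y": 0,"z": 0,"wx": 0,"wy": 0,"wz": 0,"gripper": 2.5},{"x": 0,"y": 0,"z": 2,"wx": 0,"wy": 0,"wz": 0,"gripper": 2.5},{"x": 0,"y": 0,"z": 2,"wx": 0,"wy": 0,"wz": 0,"gripper": 2.5},{"x": 0,"y": 0,"z": 2,"wx": 0,"wy": 0,"wz": 0,"gripper": 2.5},{"x": 0,"y": 0,"z": 1.5,"wx": 0,"wy": 0,"wz": 0,"gripper": 2.5},{"x": 0,"y": 0,"z": 0.8,"wx": 0,"wy": 0,"wz": 0,"gripper": 2.5},{"x": 0,"y": 0,"z": 0,"wx": 0,"wy": 0,"wz": 0,"gripper": 2.5},{"x": 0,"y": 0,"z": 0,"wx": 0,"wy": 0,"wz": 0,"gripper": 2.5}]}}

```text
time_s: 17.4
position: [0.4998, -0.222, 0.2437]
tool_rot: [[0.065, 0.998, 0.001], [0.998, -0.065, -0.0], [-0.0, 0.001, -1.0]]
ft_force: [0.3, 0.0, 0.1]
grip_width: 0.0339
```

```bash
python3 - <<'E'
from h import *
go(.500,-.222,.0604,86.35)
E
```

```text
t 17.4 tip [ 0.4998 -0.222   0.0707] hd 86.29 w 0.0339 F [0.3 0.  0.1] tilt [ 0.0006 -0.0003] q [ -36.   31.   88.    0.   61. -123.]
wz -0.001 then shift cm [0.   0.02 1.03]
```

Emit:
{"fn": "step_arm", "kwargs": {"increments": [{"x": 0,"y": 0,"z": 0.5,"wx": 0,"wy": 0,"wz": 0,"gripper": 2.5},{"x": 0,"y": 0,"z": 0.3,"wx": 0,"wy": 0,"wz": 0,"gripper": 2.5},{"x": 0,"y": 0,"z": 0.2,"wx": 0,"wy": 0,"wz": 0,"gripper": 2.5},{"x": 0,"y": 0,"z": 0,"wx": 0,"wy": 0,"wz": 0,"gripper": 2.5},{"x": 0,"y": 0,"z": 0,"wx": 0,"wy": 0,"wz": 0,"gripper": 2.5}]}}

```text
time_s: 17.9
position: [0.4996, -0.2223, 0.2334]
tool_rot: [[0.064, 0.998, 0.0], [0.998, -0.064, -0.0], [-0.0, 0.0, -1.0]]
ft_force: [-0.2, 0.6, 1.4]
grip_width: 0.0346
```

Emit:
{"fn": "step_arm", "kwargs": {"increments": [{"x": 0,"y": 0,"z": 0.1,"wx": 0,"wy": 0,"wz": 0,"gripper": 2.5},{"x": 0,"y": 0,"z": 0,"wx": 0,"wy": 0,"wz": 0,"gripper": 2.5},{"x": 0,"y": 0,"z": 0,"wx": 0,"wy": 0,"wz": 0,"gripper": 2.5}]}}

```text
time_s: 18.2
position: [0.4996, -0.2222, 0.2333]
tool_rot: [[0.064, 0.998, 0.001], [0.998, -0.064, -0.001], [-0.001, 0.001, -1.0]]
ft_force: [-2.9, 1.9, 10.4]
grip_width: 0.0342
```

Emit:
{"fn": "step_arm", "kwargs": {"increments": [{"x": 0,"y": 0,"z": -0.1,"wx": 0,"wy": 0,"wz": 0,"gripper": 4},{"x": 0,"y": 0,"z": 0,"wx": 0,"wy": 0,"wz": 0,"gripper": 5.5},{"x": 0,"y": 0,"z": 0,"wx": 0,"wy": 0,"wz": 0,"gripper": 8.5},{"x": 0,"y": 0,"z": 0,"wx": 0,"wy": 0,"wz": 0,"gripper": 8.5},{"x": 0,"y": 0,"z": 0,"wx": 0,"wy": 0,"wz": 0,"gripper": 8.5},{"x": 0,"y": 0,"z": 0,"wx": 0,"wy": 0,"wz": 0,"gripper": 8.5},{"x": 0,"y": 0,"z": -1,"wx": 0,"wy": 0,"wz": 0,"gripper": 8.5},{"x": 0,"y": 0,"z": -2.5,"wx": 0,"wy": 0,"wz": 0,"gripper": 8.5},{"x": 0,"y": 0,"z": -3,"wx": 0,"wy": 0,"wz": 0,"gripper": 8.5},{"x": 0,"y": 0,"z": -1.5,"wx": 0,"wy": 0,"wz": 0,"gripper": 8.5},{"x": 0,"y": 0,"z": 0,"wx": 0,"wy": 0,"wz": 0,"gripper": 8.5}]}}

```text
time_s: 19.3
position: [0.4998, -0.2223, 0.3159]
tool_rot: [[0.064, 0.998, 0.004], [0.998, -0.064, -0.003], [-0.003, 0.004, -1.0]]
ft_force: [1.5, 0.0, 0.1]
grip_width: 0.0848
```

```bash
python3 - <<'E'
from h import *
go(.513,.2128,.055,86.35)
go(.513,.2128,.055,13)
E
```

```text
t 19.3 tip [ 0.4998 -0.2223  0.1429] hd 86.32 w 0.0848 F [1.5 0.  0.1] tilt [ 0.0041 -0.003 ] q [ -36.   26.   83.    0.   71. -123.]
wz -0.0 then shift cm [43.5  -1.45  8.79]
t 19.3 tip [ 0.4998 -0.2223  0.1429] hd 86.32 w 0.0848 F [1.5 0.  0.1] tilt [ 0.0041 -0.003 ] q [ -36.   26.   83.    0.   71. -123.]
wz 1.28 then shift cm [ 11.07 -42.09   8.79]
```

Emit:
{"fn": "step_arm", "kwargs": {"increments": [{"x": 2,"y": 0,"z": 0,"wx": 0,"wy": 0,"wz": 0,"gripper": 8.5},{"x": 4,"y": -0.2,"z": 0,"wx": 0,"wy": 0,"wz": 0,"gripper": 8.5},{"x": 4.5,"y": -0.2,"z": 0,"wx": 0,"wy": 0,"wz": 0,"gripper": 8.5},{"x": 4.5,"y": -0.2,"z": 0,"wx": 0,"wy": 0,"wz": 0,"gripper": 8.5},{"x": 4.5,"y": -0.2,"z": 0,"wx": 0,"wy": 0,"wz": 0,"gripper": 8.5},{"x": 4.5,"y": -0.2,"z": 0,"wx": 0,"wy": 0,"wz": 0,"gripper": 8.5},{"x": 4.5,"y": -0.2,"z": 0,"wx": 0,"wy": 0,"wz": 0,"gripper": 8.5},{"x": 4.5,"y": -0.2,"z": 0,"wx": 0,"wy": 0,"wz": 0,"gripper": 8.5},{"x": 4.5,"y": 0,"z": 0,"wx": 0,"wy": 0,"wz": 0,"gripper": 8.5},{"x": 4,"y": 0,"z": 0,"wx": 0,"wy": 0,"wz": 0,"gripper": 8.5},{"x": 2,"y": 0,"z": 0,"wx": 0,"wy": 0,"wz": 0,"gripper": 8.5},{"x": 0,"y": 0,"z": 0,"wx": 0,"wy": 0,"wz": 0,"gripper": 8.5}]}}

```text
time_s: 20.5
position: [0.5132, 0.215, 0.3123]
tool_rot: [[0.061, 0.998, -0.001], [0.998, -0.061, 0.0], [-0.0, -0.001, -1.0]]
ft_force: [-0.3, 0.1, -0.8]
grip_width: 0.0847
```

Emit:
{"fn": "step_arm", "kwargs": {"increments": [{"x": 0,"y": 0,"z": 0,"wx": 0,"wy": 0,"wz": 0.1256,"gripper": 8.5},{"x": 0,"y": 0,"z": 0,"wx": 0,"wy": 0,"wz": 0.1256,"gripper": 8.5},{"x": 0,"y": 0,"z": 0,"wx": 0,"wy": 0,"wz": 0.1256,"gripper": 8.5},{"x": 0,"y": 0,"z": 0,"wx": 0,"wy": 0,"wz": 0.1256,"gripper": 8.5},{"x": 0,"y": 0,"z": 0,"wx": 0,"wy": 0,"wz": 0.1256,"gripper": 8.5},{"x": 0,"y": 0,"z": 0,"wx": 0,"wy": 0,"wz": 0.1256,"gripper": 8.5},{"x": 0,"y": 0,"z": 0,"wx": 0,"wy": 0,"wz": 0.1256,"gripper": 8.5},{"x": 0,"y": 0,"z": 0,"wx": 0,"wy": 0,"wz": 0.1256,"gripper": 8.5},{"x": 0,"y": 0,"z": 0,"wx": 0,"wy": 0,"wz": 0.1256,"gripper": 8.5},{"x": 0,"y": 0,"z": 0,"wx": 0,"wy": 0,"wz": 0.1256,"gripper": 8.5},{"x": 0,"y": 0,"z": 0,"wx": 0,"wy": 0,"wz": 0,"gripper": 8.5},{"x": 0,"y": 0,"z": 0,"wx": 0,"wy": 0,"wz": 0,"gripper": 8.5}]}}

```text
time_s: 21.7
position: [0.5136, 0.2121, 0.3129]
tool_rot: [[0.968, 0.25, -0.001], [0.25, -0.968, -0.0], [-0.001, 0.0, -1.0]]
ft_force: [-0.8, 0.6, -0.2]
grip_width: 0.0849
```

```bash
python3 - <<'E'
from h import *
go(.513,.2128,.055,14.4)
E
```

```text
t 21.7 tip [0.5136 0.2121 0.1399] hd 14.5 w 0.0849 F [-0.8  0.6 -0.2] tilt [-0.0008 -0.0003] q [10. 27. 82. -0. 71. -4.]
wz 0.002 then shift cm [-0.05 -0.08  8.49]
```

Emit:
{"fn": "step_arm", "kwargs": {"increments": [{"x": -0.05,"y": -0.08,"z": 1.5,"wx": 0,"wy": 0,"wz": 0,"gripper": 8.5},{"x": 0,"y": 0,"z": 2.5,"wx": 0,"wy": 0,"wz": 0,"gripper": 8.5},{"x": 0,"y": 0,"z": 2.5,"wx": 0,"wy": 0,"wz": 0,"gripper": 8.5},{"x": 0,"y": 0,"z": 1.4,"wx": 0,"wy": 0,"wz": 0,"gripper": 8.5},{"x": 0,"y": 0,"z": 0.6,"wx": 0,"wy": 0,"wz": 0,"gripper": 7},{"x": 0,"y": 0,"z": 0,"wx": 0,"wy": 0,"wz": 0,"gripper": 6},{"x": 0,"y": 0,"z": 0,"wx": 0,"wy": 0,"wz": 0,"gripper": 5},{"x": 0,"y": 0,"z": 0,"wx": 0,"wy": 0,"wz": 0,"gripper": 4},{"x": 0,"y": 0,"z": 0,"wx": 0,"wy": 0,"wz": 0,"gripper": 3},{"x": 0,"y": 0,"z": 0,"wx": 0,"wy": 0,"wz": 0,"gripper": 2},{"x": 0,"y": 0,"z": 0,"wx": 0,"wy": 0,"wz": 0,"gripper": 2},{"x": 0,"y": 0,"z": 0,"wx": 0,"wy": 0,"wz": 0,"gripper": 2},{"x": 0,"y": 0,"z": 0,"wx": 0,"wy": 0,"wz": 0,"gripper": 2},{"x": 0,"y": 0,"z": 0,"wx": 0,"wy": 0,"wz": 0,"gripper": 2}]}}

```text
time_s: 23.1
position: [0.513, 0.2134, 0.2291]
tool_rot: [[0.969, 0.248, 0.001], [0.248, -0.969, 0.0], [0.001, 0.0, -1.0]]
ft_force: [-1.3, -0.0, 7.3]
grip_width: 0.0288
```

Emit:
{"fn": "step_arm", "kwargs": {"increments": [{"x": 0,"y": 0,"z": -0.5,"wx": 0,"wy": 0,"wz": 0,"gripper": 2},{"x": 0,"y": 0,"z": -1.5,"wx": 0,"wy": 0,"wz": 0,"gripper": 2},{"x": 0,"y": 0,"z": -2.5,"wx": 0,"wy": 0,"wz": 0,"gripper": 2},{"x": 0,"y": 0,"z": -2.5,"wx": 0,"wy": 0,"wz": 0,"gripper": 2},{"x": 0,"y": 0,"z": -2,"wx": 0,"wy": 0,"wz": 0,"gripper": 2},{"x": 0,"y": 0,"z": 0,"wx": 0,"wy": 0,"wz": 0,"gripper": 2},{"x": 0,"y": 0,"z": 0,"wx": 0,"wy": 0,"wz": 0,"gripper": 2}]}}

```text
time_s: 23.8
position: [0.5127, 0.2134, 0.3179]
tool_rot: [[0.969, 0.248, -0.0], [0.248, -0.969, -0.0], [-0.0, -0.0, -1.0]]
ft_force: [-0.4, -0.5, -1.2]
grip_width: 0.0288
```

```bash
python3 - <<'E'
from h import *
go(.565,-.226,.055,86.35)
s=env.get_image("scene");p=proj(s,[[.513,.213,.14]])[0].astype(int);print(p)
im=cv2.resize(s["color"][p[1]-40:p[1]+50,p[0]-60:p[0]+60],(640,480),interpolation=cv2.INTER_CUBIC);im=cv2.convertScaleAbs(im,alpha=1.6,beta=20)
cv2.imwrite("pics/n6.png",im)
E
```

```text
t 23.8 tip [0.5127 0.2134 0.1449] hd 14.36 w 0.0288 F [-0.4 -0.5 -1.2] tilt [-0.0002 -0.    ] q [10. 27. 81.  0. 72. -4.]
wz -1.257 then shift cm [-43.51   8.01   8.99]
[409 218]
```

View pics/n6.png

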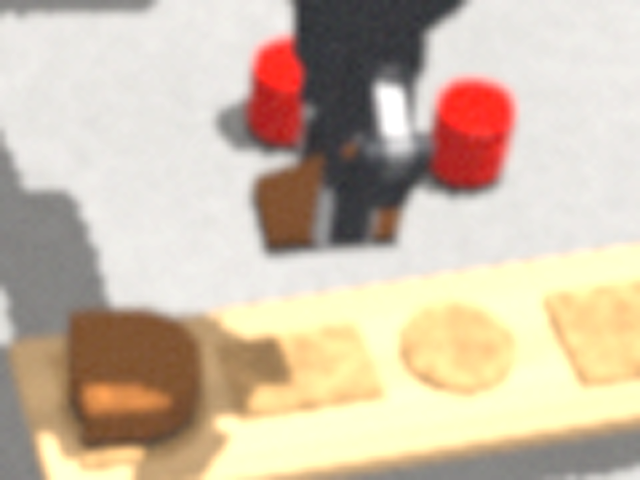

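Emit:
{"fn": "step_arm", "kwargs": {"increments": [{"x": 0,"y": 0,"z": 0,"wx": 0,"wy": 0,"wz": -0.1257,"gripper": 2},{"x": 0,"y": 0,"z": 0,"wx": 0,"wy": 0,"wz": -0.1257,"gripper": 2},{"x": 0,"y": 0,"z": 0,"wx": 0,"wy": 0,"wz": -0.1257,"gripper": 2},{"x": 0,"y": 0,"z": 0,"wx": 0,"wy": 0,"wz": -0.1257,"gripper": 2},{"x": 0,"y": 0,"z": 0,"wx": 0,"wy": 0,"wz": -0.1257,"gripper": 2},{"x": 0,"y": 0,"z": 0,"wx": 0,"wy": 0,"wz": -0.1257,"gripper": 2},{"x": 0,"y": 0,"z": 0,"wx": 0,"wy": 0,"wz": -0.1257,"gripper": 2},{"x": 0,"y": 0,"z": 0,"wx": 0,"wy": 0,"wz": -0.1257,"gripper": 2},{"x": 0,"y": 0,"z": 0,"wx": 0,"wy": 0,"wz": -0.1257,"gripper": 2},{"x": 0,"y": 0,"z": 0,"wx": 0,"wy": 0,"wz": -0.1257,"gripper": 2},{"x": 0,"y": 0,"z": 0,"wx": 0,"wy": 0,"wz": 0,"gripper": 2}]}}

```text
time_s: 24.95
position: [0.5129, 0.2134, 0.3169]
tool_rot: [[0.062, 0.998, -0.002], [0.998, -0.062, -0.0], [-0.001, -0.002, -1.0]]
ft_force: [-0.5, -1.0, -0.3]
grip_width: 0.0284
```

Emit:
{"fn": "step_arm", "kwargs": {"increments": [{"x": -2,"y": 0.4,"z": 0,"wx": 0,"wy": 0,"wz": 0,"gripper": 2},{"x": -4,"y": 0.8,"z": 0,"wx": 0,"wy": 0,"wz": 0,"gripper": 2},{"x": -4.5,"y": 0.8,"z": 0,"wx": 0,"wy": 0,"wz": 0,"gripper": 2},{"x": -4.5,"y": 0.8,"z": 0,"wx": 0,"wy": 0,"wz": 0,"gripper": 2},{"x": -4.5,"y": 0.8,"z": 0,"wx": 0,"wy": 0,"wz": 0,"gripper": 2},{"x": -4.5,"y": 0.8,"z": 0,"wx": 0,"wy": 0,"wz": 0,"gripper": 2},{"x": -4.5,"y": 0.8,"z": 0,"wx": 0,"wy": 0,"wz": 0,"gripper": 2},{"x": -4.5,"y": 0.8,"z": 0,"wx": 0,"wy": 0,"wz": 0,"gripper": 2},{"x": -4.5,"y": 0.8,"z": 0,"wx": 0,"wy": 0,"wz": 0,"gripper": 2},{"x": -3.5,"y": 0.8,"z": 0,"wx": 0,"wy": 0,"wz": 0,"gripper": 2},{"x": -2.5,"y": 0.4,"z": 0,"wx": 0,"wy": 0,"wz": 0,"gripper": 2},{"x": 0,"y": 0,"z": 1.5,"wx": 0,"wy": 0,"wz": 0,"gripper": 2},{"x": 0,"y": 0,"z": 2,"wx": 0,"wy": 0,"wz": 0,"gripper": 2},{"x": 0,"y": 0,"z": 2,"wx": 0,"wy": 0,"wz": 0,"gripper": 2},{"x": 0,"y": 0,"z": 1.5,"wx": 0,"wy": 0,"wz": 0,"gripper": 2},{"x": 0,"y": 0,"z": 0.8,"wx": 0,"wy": 0,"wz": 0,"gripper": 2},{"x": 0,"y": 0,"z": 0,"wx": 0,"wy": 0,"wz": 0,"gripper": 2},{"x": 0,"y": 0,"z": 0,"wx": 0,"wy": 0,"wz": 0,"gripper": 2}]}}

```text
time_s: 26.75
position: [0.5654, -0.2258, 0.2406]
tool_rot: [[0.064, 0.998, 0.0], [0.998, -0.064, -0.0], [-0.0, 0.0, -1.0]]
ft_force: [-0.2, 0.8, -0.7]
grip_width: 0.0289
```

```bash
python3 - <<'E'
from h import *
go(.565,-.226,.0521,86.35)
E
```

```text
t 26.75 tip [ 0.5654 -0.2258  0.0676] hd 86.31 w 0.0289 F [-0.2  0.8 -0.7] tilt [ 0.0003 -0.0002] q [ -33.   36.   78.   -0.   66. -119.]
wz -0.001 then shift cm [-0.02 -0.04  1.55]
```

Emit:
{"fn": "step_arm", "kwargs": {"increments": [{"x": 0,"y": 0,"z": 0.7,"wx": 0,"wy": 0,"wz": 0,"gripper": 2},{"x": 0,"y": 0,"z": 0.5,"wx": 0,"wy": 0,"wz": 0,"gripper": 2},{"x": 0,"y": 0,"z": 0.3,"wx": 0,"wy": 0,"wz": 0,"gripper": 2},{"x": 0,"y": 0,"z": 0,"wx": 0,"wy": 0,"wz": 0,"gripper": 2},{"x": 0,"y": 0,"z": 0,"wx": 0,"wy": 0,"wz": 0,"gripper": 2}]}}

```text
time_s: 27.25
position: [0.5653, -0.2258, 0.2252]
tool_rot: [[0.063, 0.998, 0.0], [0.998, -0.063, -0.0], [-0.0, 0.0, -1.0]]
ft_force: [-0.7, -0.1, -0.2]
grip_width: 0.0289
```

Emit:
{"fn": "step_arm", "kwargs": {"increments": [{"x": 0,"y": 0,"z": 0.1,"wx": 0,"wy": 0,"wz": 0,"gripper": 2},{"x": 0,"y": 0,"z": 0,"wx": 0,"wy": 0,"wz": 0,"gripper": 2},{"x": 0,"y": 0,"z": 0,"wx": 0,"wy": 0,"wz": 0,"gripper": 2}]}}

```text
time_s: 27.55
position: [0.5652, -0.2257, 0.2251]
tool_rot: [[0.063, 0.998, 0.0], [0.998, -0.063, -0.0], [-0.0, 0.0, -1.0]]
ft_force: [-2.6, 1.4, 7.1]
grip_width: 0.0286
```

Emit:
{"fn": "step_arm", "kwargs": {"increments": [{"x": 0,"y": 0,"z": -0.1,"wx": 0,"wy": 0,"wz": 0,"gripper": 4},{"x": 0,"y": 0,"z": 0,"wx": 0,"wy": 0,"wz": 0,"gripper": 5.5},{"x": 0,"y": 0,"z": 0,"wx": 0,"wy": 0,"wz": 0,"gripper": 8.5},{"x": 0,"y": 0,"z": 0,"wx": 0,"wy": 0,"wz": 0,"gripper": 8.5},{"x": 0,"y": 0,"z": 0,"wx": 0,"wy": 0,"wz": 0,"gripper": 8.5},{"x": 0,"y": 0,"z": 0,"wx": 0,"wy": 0,"wz": 0,"gripper": 8.5},{"x": 0,"y": 0,"z": -1,"wx": 0,"wy": 0,"wz": 0,"gripper": 8.5},{"x": 0,"y": 0,"z": -2.5,"wx": 0,"wy": 0,"wz": 0,"gripper": 8.5},{"x": 0,"y": 0,"z": -3,"wx": 0,"wy": 0,"wz": 0,"gripper": 8.5},{"x": 0,"y": 0,"z": -2.5,"wx": 0,"wy": 0,"wz": 0,"gripper": 8.5},{"x": 0,"y": 0,"z": 0,"wx": 0,"wy": 0,"wz": 0,"gripper": 8.5}]}}

```text
time_s: 28.65
position: [0.5655, -0.2258, 0.3196]
tool_rot: [[0.063, 0.998, 0.006], [0.998, -0.063, -0.004], [-0.004, 0.007, -1.0]]
ft_force: [0.7, 0.5, -1.0]
grip_width: 0.0852
```

```bash
python3 - <<'E'
from h import *
go(.5413,.1366,.055,86.35)
go(.5413,.1366,.055,12.5)
E
```

```text
t 28.65 tip [ 0.5655 -0.2258  0.1466] hd 86.38 w 0.0852 F [ 0.7  0.5 -1. ] tilt [ 0.0064 -0.0041] q [ -33.   32.   72.   -0.   76. -119.]
wz 0.001 then shift cm [36.02 -4.73  9.16]
t 28.65 tip [ 0.5655 -0.2258  0.1466] hd 86.38 w 0.0852 F [ 0.7  0.5 -1. ] tilt [ 0.0064 -0.0041] q [ -33.   32.   72.   -0.   76. -119.]
wz 1.289 then shift cm [  5.48 -35.91   9.16]
```

Emit:
{"fn": "step_arm", "kwargs": {"increments": [{"x": 2,"y": -0.3,"z": 0,"wx": 0,"wy": 0,"wz": 0,"gripper": 8.5},{"x": 4,"y": -0.5,"z": 0,"wx": 0,"wy": 0,"wz": 0,"gripper": 8.5},{"x": 4.5,"y": -0.6,"z": 0,"wx": 0,"wy": 0,"wz": 0,"gripper": 8.5},{"x": 4.5,"y": -0.6,"z": 0,"wx": 0,"wy": 0,"wz": 0,"gripper": 8.5},{"x": 4.5,"y": -0.6,"z": 0,"wx": 0,"wy": 0,"wz": 0,"gripper": 8.5},{"x": 4.5,"y": -0.6,"z": 0,"wx": 0,"wy": 0,"wz": 0,"gripper": 8.5},{"x": 4.5,"y": -0.6,"z": 0,"wx": 0,"wy": 0,"wz": 0,"gripper": 8.5},{"x": 4.5,"y": -0.6,"z": 0,"wx": 0,"wy": 0,"wz": 0,"gripper": 8.5},{"x": 3,"y": -0.3,"z": 0,"wx": 0,"wy": 0,"wz": 0,"gripper": 8.5},{"x": 0,"y": 0,"z": 0,"wx": 0,"wy": 0,"wz": 0,"gripper": 8.5}]}}

```text
time_s: 29.65
position: [0.5397, 0.1404, 0.3145]
tool_rot: [[0.058, 0.998, -0.002], [0.998, -0.058, 0.001], [0.001, -0.002, -1.0]]
ft_force: [0.4, -0.0, -0.4]
grip_width: 0.0848
```

Emit:
{"fn": "step_arm", "kwargs": {"increments": [{"x": 0,"y": 0,"z": 0,"wx": 0,"wy": 0,"wz": 0.1289,"gripper": 8.5},{"x": 0,"y": 0,"z": 0,"wx": 0,"wy": 0,"wz": 0.1289,"gripper": 8.5},{"x": 0,"y": 0,"z": 0,"wx": 0,"wy": 0,"wz": 0.1289,"gripper": 8.5},{"x": 0,"y": 0,"z": 0,"wx": 0,"wy": 0,"wz": 0.1289,"gripper": 8.5},{"x": 0,"y": 0,"z": 0,"wx": 0,"wy": 0,"wz": 0.1289,"gripper": 8.5},{"x": 0,"y": 0,"z": 0,"wx": 0,"wy": 0,"wz": 0.1289,"gripper": 8.5},{"x": 0,"y": 0,"z": 0,"wx": 0,"wy": 0,"wz": 0.1289,"gripper": 8.5},{"x": 0,"y": 0,"z": 0,"wx": 0,"wy": 0,"wz": 0.1289,"gripper": 8.5},{"x": 0,"y": 0,"z": 0,"wx": 0,"wy": 0,"wz": 0.1289,"gripper": 8.5},{"x": 0,"y": 0,"z": 0,"wx": 0,"wy": 0,"wz": 0.1289,"gripper": 8.5},{"x": 0,"y": 0,"z": 0,"wx": 0,"wy": 0,"wz": 0,"gripper": 8.5},{"x": 0,"y": 0,"z": 0,"wx": 0,"wy": 0,"wz": 0,"gripper": 8.5}]}}

```text
time_s: 30.85
position: [0.5409, 0.1362, 0.3148]
tool_rot: [[0.976, 0.22, -0.001], [0.22, -0.976, -0.0], [-0.001, -0.0, -1.0]]
ft_force: [0.2, 0.4, 0.0]
grip_width: 0.0851
```

```bash
python3 - <<'E'
from h import *
go(.5413,.1366,.055,12.5)
d=env.get_image("top")
R=np.array([[np.cos(np.radians(-93.65)),-np.sin(np.radians(-93.65))],[np.sin(np.radians(-93.65)),np.cos(np.radians(-93.65))]]);t=np.array([.5341,-.2256])
x0,y0=400,120
im=cv2.resize(d["color"][y0:y0+200,x0:x0+80],(240*1,600),interpolation=cv2.INTER_CUBIC)
for y,hx,hy,z in((-.105,.02,.02,.095),(-.035,.018,.018,.087),(.035,.015,.026,.045)):
    sq=[(*(R@np.array([a*hx,y+b*hy])+t),z) for a,b in((-1,-1),(1,-1),(1,1),(-1,1))]
    cv2.polylines(im,[np.int32((proj(d,sq)-(x0,y0))*3+1)],True,(0,255,0))
s=env.get_image("scene");x0,y0=150,150
i2=cv2.resize(s["color"][y0:y0+150,x0:x0+120],(480,600),interpolation=cv2.INTER_CUBIC)
cv2.imwrite("pics/n7.png",np.hstack([im,i2]))
E
```

```text
t 30.85 tip [0.5409 0.1362 0.1418] hd 12.7 w 0.0851 F [0.2 0.4 0. ] tilt [-0.001  -0.0001] q [  2.  27.  81.  -0.  72. -11.]
wz 0.003 then shift cm [ 0.05 -0.03  8.68]
```

View pics/n7.png

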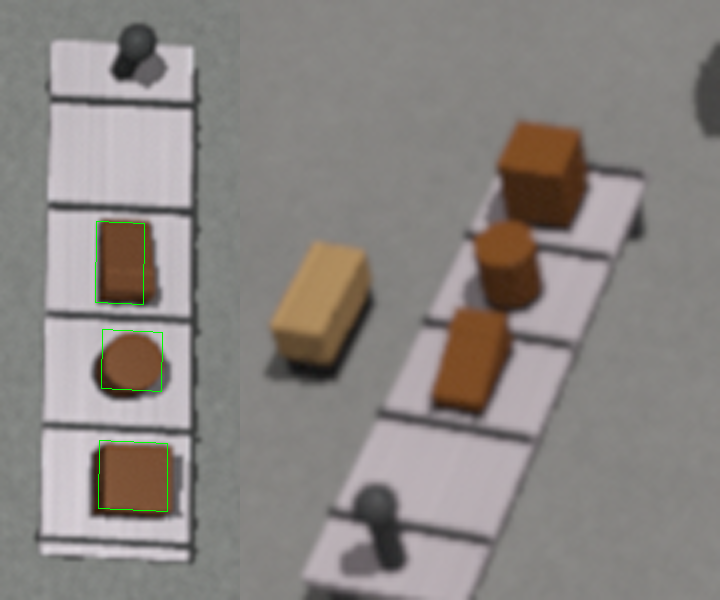

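Emit:
{"fn": "step_arm", "kwargs": {"increments": [{"x": 0.05,"y": 0,"z": 1.5,"wx": 0,"wy": 0,"wz": 0,"gripper": 8.5},{"x": 0,"y": 0,"z": 2.5,"wx": 0,"wy": 0,"wz": 0,"gripper": 8.5},{"x": 0,"y": 0,"z": 2.5,"wx": 0,"wy": 0,"wz": 0,"gripper": 8.5},{"x": 0,"y": 0,"z": 1.4,"wx": 0,"wy": 0,"wz": 0,"gripper": 8.5},{"x": 0,"y": 0,"z": 0.7,"wx": 0,"wy": 0,"wz": 0,"gripper": 8.5},{"x": 0,"y": 0,"z": 0,"wx": 0,"wy": 0,"wz": 0,"gripper": 7},{"x": 0,"y": 0,"z": 0,"wx": 0,"wy": 0,"wz": 0,"gripper": 6},{"x": 0,"y": 0,"z": 0,"wx": 0,"wy": 0,"wz": 0,"gripper": 5},{"x": 0,"y": 0,"z": 0,"wx": 0,"wy": 0,"wz": 0,"gripper": 4.5},{"x": 0,"y": 0,"z": 0,"wx": 0,"wy": 0,"wz": 0,"gripper": 4},{"x": 0,"y": 0,"z": 0,"wx": 0,"wy": 0,"wz": 0,"gripper": 4},{"x": 0,"y": 0,"z": 0,"wx": 0,"wy": 0,"wz": 0,"gripper": 4},{"x": 0,"y": 0,"z": 0,"wx": 0,"wy": 0,"wz": 0,"gripper": 4}]}}

```text
time_s: 32.25
position: [0.5418, 0.1366, 0.2305]
tool_rot: [[0.976, 0.217, 0.002], [0.217, -0.976, 0.0], [0.002, 0.0, -1.0]]
ft_force: [-0.5, 0.7, 7.1]
grip_width: 0.0528
```

Emit:
{"fn": "step_arm", "kwargs": {"increments": [{"x": 0,"y": 0,"z": -0.5,"wx": 0,"wy": 0,"wz": 0,"gripper": 4},{"x": 0,"y": 0,"z": -1.5,"wx": 0,"wy": 0,"wz": 0,"gripper": 4},{"x": 0,"y": 0,"z": -2.5,"wx": 0,"wy": 0,"wz": 0,"gripper": 4},{"x": 0,"y": 0,"z": -2.5,"wx": 0,"wy": 0,"wz": 0,"gripper": 4},{"x": 0,"y": 0,"z": -2.5,"wx": 0,"wy": 0,"wz": 0,"gripper": 4},{"x": 0,"y": 0,"z": -0.5,"wx": 0,"wy": 0,"wz": 0,"gripper": 4},{"x": 0,"y": 0,"z": 0,"wx": 0,"wy": 0,"wz": 0,"gripper": 4}]}}

```text
time_s: 32.95
position: [0.5415, 0.1366, 0.3297]
tool_rot: [[0.976, 0.217, 0.001], [0.217, -0.976, 0.0], [0.001, 0.0, -1.0]]
ft_force: [0.3, 0.7, -1.8]
grip_width: 0.0522
```

```bash
python3 - <<'E'
from h import *
go(.646,-.2312,.0521,86.35)
s=env.get_image("scene");p=proj(s,[[.541,.137,.15]])[0].astype(int)
im=cv2.resize(s["color"][p[1]-40:p[1]+50,p[0]-60:p[0]+60],(640,480),interpolation=cv2.INTER_CUBIC);im=cv2.convertScaleAbs(im,alpha=1.6,beta=20)
cv2.imwrite("pics/n8.png",im)
E
```

```text
t 32.95 tip [0.5415 0.1366 0.1567] hd 12.53 w 0.0522 F [ 0.3  0.7 -1.8] tilt [0.0013 0.    ] q [  2.  26.  80.   0.  74. -11.]
wz -1.288 then shift cm [-36.04  12.77  10.46]
```

View pics/n8.png

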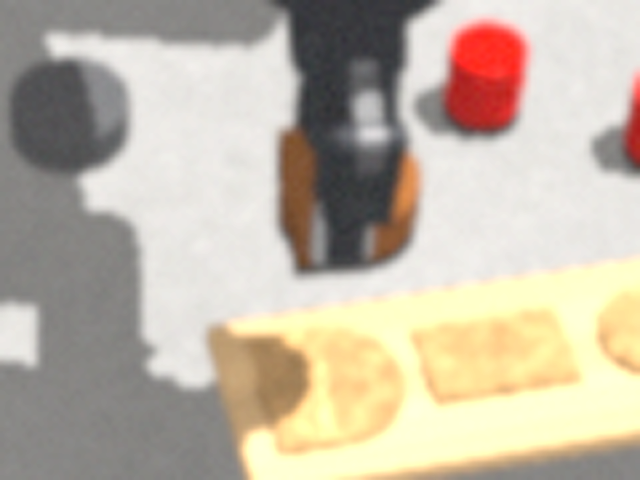

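Emit:
{"fn": "step_arm", "kwargs": {"increments": [{"x": 0,"y": 0,"z": 0,"wx": 0,"wy": 0,"wz": -0.1288,"gripper": 4},{"x": 0,"y": 0,"z": 0,"wx": 0,"wy": 0,"wz": -0.1288,"gripper": 4},{"x": 0,"y": 0,"z": 0,"wx": 0,"wy": 0,"wz": -0.1288,"gripper": 4},{"x": 0,"y": 0,"z": 0,"wx": 0,"wy": 0,"wz": -0.1288,"gripper": 4},{"x": 0,"y": 0,"z": 0,"wx": 0,"wy": 0,"wz": -0.1288,"gripper": 4},{"x": 0,"y": 0,"z": 0,"wx": 0,"wy": 0,"wz": -0.1288,"gripper": 4},{"x": 0,"y": 0,"z": 0,"wx": 0,"wy": 0,"wz": -0.1288,"gripper": 4},{"x": 0,"y": 0,"z": 0,"wx": 0,"wy": 0,"wz": -0.1288,"gripper": 4},{"x": 0,"y": 0,"z": 0,"wx": 0,"wy": 0,"wz": -0.1288,"gripper": 4},{"x": 0,"y": 0,"z": 0,"wx": 0,"wy": 0,"wz": -0.1288,"gripper": 4},{"x": 0,"y": 0,"z": 0,"wx": 0,"wy": 0,"wz": 0,"gripper": 4}]}}

```text
time_s: 34.1
position: [0.5415, 0.1365, 0.3277]
tool_rot: [[0.063, 0.998, -0.003], [0.998, -0.063, -0.0], [-0.0, -0.003, -1.0]]
ft_force: [0.1, 0.4, -1.4]
grip_width: 0.0523
```

Emit:
{"fn": "step_arm", "kwargs": {"increments": [{"x": -2,"y": 0.7,"z": 0,"wx": 0,"wy": 0,"wz": 0,"gripper": 4},{"x": -4,"y": 1.4,"z": 0,"wx": 0,"wy": 0,"wz": 0,"gripper": 4},{"x": -4,"y": 1.4,"z": 0,"wx": 0,"wy": 0,"wz": 0,"gripper": 4},{"x": -4,"y": 1.4,"z": 0,"wx": 0,"wy": 0,"wz": 0,"gripper": 4},{"x": -4,"y": 1.4,"z": 0,"wx": 0,"wy": 0,"wz": 0,"gripper": 4},{"x": -4,"y": 1.4,"z": 0,"wx": 0,"wy": 0,"wz": 0,"gripper": 4},{"x": -4,"y": 1.4,"z": 0,"wx": 0,"wy": 0,"wz": 0,"gripper": 4},{"x": -4,"y": 1.4,"z": 0,"wx": 0,"wy": 0,"wz": 0,"gripper": 4},{"x": -4,"y": 1.4,"z": 0,"wx": 0,"wy": 0,"wz": 0,"gripper": 4},{"x": -2,"y": 0.9,"z": 0,"wx": 0,"wy": 0,"wz": 0,"gripper": 4},{"x": 0,"y": 0,"z": 0,"wx": 0,"wy": 0,"wz": 0,"gripper": 4},{"x": 0,"y": 0,"z": 0,"wx": 0,"wy": 0,"wz": 0,"gripper": 4}]}}

```text
time_s: 35.3
position: [0.6461, -0.2309, 0.3279]
tool_rot: [[0.067, 0.998, -0.002], [0.998, -0.067, 0.001], [0.001, -0.002, -1.0]]
ft_force: [0.1, 0.4, -0.4]
grip_width: 0.0528
```

```bash
python3 - <<'E'
from h import *
go(.646,-.2312,.0535,86.35)
E
```

```text
t 35.3 tip [ 0.6461 -0.2309  0.1549] hd 86.16 w 0.0528 F [ 0.1  0.4 -0.4] tilt [-0.0019  0.0013] q [ -30.   39.   57.    0.   85. -116.]
wz -0.003 then shift cm [-3.000e-02 -1.000e-02  1.014e+01]
```

Emit:
{"fn": "step_arm", "kwargs": {"increments": [{"x": 0,"y": 0,"z": 1.5,"wx": 0,"wy": 0,"wz": 0,"gripper": 4},{"x": 0,"y": 0,"z": 2.5,"wx": 0,"wy": 0,"wz": 0,"gripper": 4},{"x": 0,"y": 0,"z": 2.5,"wx": 0,"wy": 0,"wz": 0,"gripper": 4},{"x": 0,"y": 0,"z": 1.5,"wx": 0,"wy": 0,"wz": 0,"gripper": 4},{"x": 0,"y": 0,"z": 1,"wx": 0,"wy": 0,"wz": 0,"gripper": 4},{"x": 0,"y": 0,"z": 0.5,"wx": 0,"wy": 0,"wz": 0,"gripper": 4},{"x": 0,"y": 0,"z": 0.2,"wx": 0,"wy": 0,"wz": 0,"gripper": 4},{"x": 0,"y": 0,"z": 0,"wx": 0,"wy": 0,"wz": 0,"gripper": 4},{"x": 0,"y": 0,"z": 0,"wx": 0,"wy": 0,"wz": 0,"gripper": 4}]}}

```text
time_s: 36.2
position: [0.6463, -0.2309, 0.233]
tool_rot: [[0.064, 0.998, 0.001], [0.998, -0.064, -0.001], [-0.001, 0.001, -1.0]]
ft_force: [0.7, 0.0, -1.0]
grip_width: 0.0526
```

Emit:
{"fn": "step_arm", "kwargs": {"increments": [{"x": 0,"y": 0,"z": 0.4,"wx": 0,"wy": 0,"wz": 0,"gripper": 4},{"x": 0,"y": 0,"z": 0.2,"wx": 0,"wy": 0,"wz": 0,"gripper": 4},{"x": 0,"y": 0,"z": 0,"wx": 0,"wy": 0,"wz": 0,"gripper": 4},{"x": 0,"y": 0,"z": 0,"wx": 0,"wy": 0,"wz": 0,"gripper": 4}]}}

```text
time_s: 36.6
position: [0.6462, -0.2309, 0.2266]
tool_rot: [[0.064, 0.998, 0.0], [0.998, -0.064, -0.0], [-0.0, 0.0, -1.0]]
ft_force: [-1.6, 1.1, 3.1]
grip_width: 0.0521
```

Emit:
{"fn": "step_arm", "kwargs": {"increments": [{"x": 0,"y": 0,"z": 0.12,"wx": 0,"wy": 0,"wz": 0,"gripper": 4},{"x": 0,"y": 0,"z": 0,"wx": 0,"wy": 0,"wz": 0,"gripper": 4},{"x": 0,"y": 0,"z": 0,"wx": 0,"wy": 0,"wz": 0,"gripper": 4}]}}

```text
time_s: 36.9
position: [0.6461, -0.2309, 0.2265]
tool_rot: [[0.064, 0.998, 0.001], [0.998, -0.064, -0.001], [-0.001, 0.001, -1.0]]
ft_force: [-4.4, 0.9, 10.7]
grip_width: 0.0525
```

Standing on the deck; release, retreat up and aside for a clear last look.

Emit:
{"fn": "step_arm", "kwargs": {"increments": [{"x": 0,"y": 0,"z": -0.1,"wx": 0,"wy": 0,"wz": 0,"gripper": 6},{"x": 0,"y": 0,"z": 0,"wx": 0,"wy": 0,"wz": 0,"gripper": 7},{"x": 0,"y": 0,"z": 0,"wx": 0,"wy": 0,"wz": 0,"gripper": 8.5},{"x": 0,"y": 0,"z": 0,"wx": 0,"wy": 0,"wz": 0,"gripper": 8.5},{"x": 0,"y": 0,"z": 0,"wx": 0,"wy": 0,"wz": 0,"gripper": 8.5},{"x": 0,"y": 0,"z": -1,"wx": 0,"wy": 0,"wz": 0,"gripper": 8.5},{"x": 0,"y": 0,"z": -2.5,"wx": 0,"wy": 0,"wz": 0,"gripper": 8.5},{"x": 0,"y": 0,"z": -4,"wx": 0,"wy": 0,"wz": 0,"gripper": 8.5},{"x": 0,"y": 0,"z": -4,"wx": 0,"wy": 0,"wz": 0,"gripper": 8.5},{"x": 4,"y": -1,"z": 0,"wx": 0,"wy": 0,"wz": 0,"gripper": 8.5},{"x": 4.5,"y": -1,"z": 0,"wx": 0,"wy": 0,"wz": 0,"gripper": 8.5},{"x": 4.5,"y": -1,"z": 0,"wx": 0,"wy": 0,"wz": 0,"gripper": 8.5},{"x": 4.5,"y": -1,"z": 0,"wx": 0,"wy": 0,"wz": 0,"gripper": 8.5},{"x": 4.5,"y": -1,"z": 0,"wx": 0,"wy": 0,"wz": 0,"gripper": 8.5},{"x": 4.5,"y": -1,"z": 0,"wx": 0,"wy": 0,"wz": 0,"gripper": 8.5},{"x": 4.5,"y": -1,"z": 0,"wx": 0,"wy": 0,"wz": 0,"gripper": 8.5},{"x": 0,"y": 0,"z": 0,"wx": 0,"wy": 0,"wz": 0,"gripper": 8.5},{"x": 0,"y": 0,"z": 0,"wx": 0,"wy": 0,"wz": 0,"gripper": 8.5}]}}

```text
time_s: 38.7
position: [0.5961, 0.0838, 0.3418]
tool_rot: [[0.062, 0.998, 0.001], [0.998, -0.062, -0.0], [-0.0, 0.001, -1.0]]
ft_force: [0.1, -1.5, -0.4]
grip_width: 0.0851
```

```bash
python3 - <<'E'
from h import *
d=env.get_image("top")
R=np.array([[np.cos(np.radians(-93.65)),-np.sin(np.radians(-93.65))],[np.sin(np.radians(-93.65)),np.cos(np.radians(-93.65))]]);t=np.array([.5341,-.2256])
x0,y0=400,120
im=cv2.resize(d["color"][y0:y0+200,x0:x0+80],(240*1,600),interpolation=cv2.INTER_CUBIC)
for y,hx,hy,z in((-.105,.02,.02,.095),(-.035,.018,.018,.087),(.035,.015,.026,.045),(.105,.027,.0255,.071)):
    sq=[(*(R@np.array([a*hx,y+b*hy])+t),z) for a,b in((-1,-1),(1,-1),(1,1),(-1,1))]
    cv2.polylines(im,[np.int32((proj(d,sq)-(x0,y0))*3+1)],True,(0,255,0))
s=env.get_image("scene");x0,y0=150,150
i2=cv2.resize(s["color"][y0:y0+150,x0:x0+120],(480,600),interpolation=cv2.INTER_CUBIC)
cv2.imwrite("pics/n9.png",np.hstack([im,i2]))
E
```

```text
(no output)
```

View pics/n9.png

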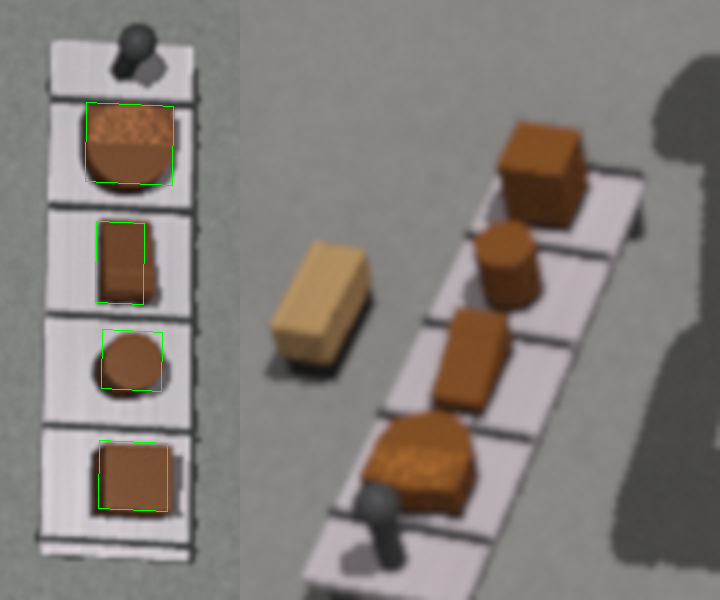

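```bash
python3 -c "
from rig import env
print(env.close_job())"
```

```text
the job is handed in; nothing more can be done
None
```

All four heels are on the drying rack in reverse order. Counted from its post they stand: D-heel, wedge, round, then block, which is farthest. I handed the job in at about 39 s with the gripper open and the arm clear of everything.

- **Final pictures:** both views show every heel upright. The block, round and D-heel tops lie within about 2 mm of their bay centres; the block is the worst, about 2 mm sideways. The wedge looks centred too, but its sloped top makes that reading rougher.
- **Forces:** the readings at the ends of moves peaked at about 20 N vertically, when the block was pressed onto the deck. The others were set down at about 7 to 11 N.
- **One check disagreed:** a scene-camera look at the open fingertips before the first grasp put them 3 to 10 mm off where I expected. I put this down to the shape of the fingers. The block's grip and its placing then matched the plan, so I changed nothing.
- **Rack origin:** I first took the rack origins as the middle of the decks, which missed the posts by about 14 mm. The posts, ribs and heels showed the decks are offset, and I corrected this before moving.

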